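# Find the rattling parts case and present it

## Robot

A 6-joint arm with a two-finger parallel gripper is mounted at the origin on the work surface. World frame = base frame: x ahead of the robot, y to its left, z up, the work surface at z = 0. Lengths are in m, angles in rad, forces in N, time in s.
With the tool pointing down it reaches from about 0.35 to 0.975 m from the base axis. Payload 4.9 kg.
Tool frame: the origin (TCP) lies midway between the tips of the shut fingers; the grasp point (between the pads) lies 19 mm behind it (manip.pinch_z is the x of the grasp point in the tool frame, in m); x points along the fingers, y is the direction in which the jaws open and shut, and the axes are right-handed (so a half turn about x gives the same grasp; the last joint's range is limited). The gripper opens to 85 mm and grips with 20 to 120 N. Pads are 22 mm wide; open, the fingers measure 114 mm over their backs; the gripper's body (76 mm by 85 mm) begins 54 mm behind the grasp point. The pads swing forward as they close: fully open they stand 13 mm farther back than shut.
Start: joints at [-1.46, 0.053, 1.613, -0, 1.476, -0.119], TCP at [0.142, -0.609, 0.231] pointing down, gripper open.
Joint ranges: [-3.01, 3.01], [-1.01, 2.22], [0.06, 2.58], [-1.02, 4.17], [0.09, 2.62], [-3.14, 3.14]. Speed limits (rad/s): [2.57, 2.57, 3.14, 3.14, 3.14, 3.14].

## Interface

Orientations are given as a unit quaternion [w, x, y, z].
In Python, from plant import sensors, cams, workorder, manip gives the robot as it stands.
- The arm moves only by the tool drive_tool, never from a script. Its argument "series" is a list of rows, each an object of numbers: "x", "y", "z": the shift along the tool's x, y, z in units of 25 mm (1.0 is 25 mm); "ax", "ay", "az": the turn, a rotation vector about the tool's x, y, z in units of 5 degrees (1.0 is 5 degrees). A call has 1 to 5 rows; each row is the pose to reach, as a shift and turn from the pose commanded when the call began, along the tool's axes at that moment; what a row does not reach only later rows make up. A row lasts 1/12 s, in which the tool goes at most 41.7 mm and 7.16 degrees, less where a joint would pass 70% of its speed; a pose out of reach is approached as far as the arm can. A call with a gripper value outside its range is refused whole. "hand" is the opening, from 0 (shut) to 1 (fully open), set as the call begins (left out, the last holds). The fingers move at their own pace and stop on an object; the grip force is fixed at half the most. Time passes only in rows, so rows that repeat a pose let the fingers close. It gives the time, the measured TCP pose, the force and the opening at its end, in the units of the state.
- sensors.state(): the state, without advancing time (a new reading comes with each control period).
- cams.grab_frame(name): name is "scene" or "top"; returns a dict with "img" (400x640x3 uint8, blue, green, red), "camera_matrix" (3x3 intrinsics, pixels), "k1" (the pictures are not rectified: a ray, as slopes to the right and down, at radius r is drawn at 1 + k1 r^2 times it, then the intrinsics apply), "cam_to_world" (4x4, takes a point from camera to world coordinates). Camera axes: x right, y down, z forward; pixel columns grow to the right and rows downward; lengths in m; the calibration is good to about 2 mm. A picture is of the moment at which its call begins. There is no depth.
- workorder.job_done(): hands the job in, once; it reports no verdict.
The state is a dict: "time": time; "joint_pos": joint angles; "joint_vel": joint speeds; "joint_efforts": joint torques, N m; "tool_pos": TCP position; "tool_rot": TCP orientation; "contact_force": force on the tool from outside, world axes, zero at the start; "ft_torque": the same for the moment, N m; "gripper_width": opening from 0.0 (shut) to 1.0 (fully open).
Only numpy, scipy, OpenCV 4.12 (cv2) and the standard library are available. Lean on these libraries where they do the work, as an engineer would, in place of code of your own. Each camera call takes 0.05 s, during which the arm holds its last target.

## Task

One of the three sealed blue parts cases has a bearing ball left loose inside: lift them in turn and rock each end to end, to and fro at least twice, to find the one that rattles, and stand the quiet ones back upright where you took them from. Hold the rattling case up over the middle of the yellow hand-over spot, level with its lid on top and about 20 cm above the bench, for the inspector to take, and finish while still holding it there; leave everything else on the bench alone.

Things in the scene. Friction and masses are not known exactly. Their poses are not given: they have to be found in the camera images.
- case_1_mid (a point): centre, half-way up, of the left-hand (+y) sealed case: a blue plastic box with grey lid and black end latches, 150 mm long (x axis), 56 mm wide over its ribbed sides (y; grip across it), 70 mm high (z up), on the bench, 0.15 to 0.61 kg. The three look alike; weight tells nothing. Grip at mid-length with 30 to 50 N; a harder squeeze can twist it in the fingers. Any one of them may hold the loose ball, free to roll; nothing moves in the other two.
- case_2_mid (a point): centre, half-way up, of the middle sealed case: a blue plastic box with grey lid and black end latches, 150 mm long (x axis), 56 mm wide over its ribbed sides (y; grip across it), 70 mm high (z up), on the bench, 0.15 to 0.61 kg. The ball: steel, 36 mm, 190 g, hidden; it rolls up to 53 mm to either side of the middle along the case's length.
- case_3_mid (a point): centre, half-way up, of the right-hand (-y) sealed case: a blue plastic box with grey lid and black end latches, 150 mm long (x axis), 56 mm wide over its ribbed sides (y; grip across it), 70 mm high (z up), on the bench, 0.15 to 0.61 kg. Tilting the long axis some 15 to 20 degrees each way rolls the ball end to end: felt at the wrist as a knock and a shifted weight (moment).
- spot: yellow hand-over spot with a white ring, a flat disc 150 mm across and 2 mm thick fixed on the bench; origin at its centre underneath
- nut: steel hex nut, 32 mm across, 16 mm high; origin at its underside; a bystander, not to be disturbed
- collar: brass collar, 34 mm across, 16 mm high; origin at its underside; a bystander, not to be disturbed
- driver: screwdriver with a red handle, 170 mm long, lying along its x axis; origin underneath its middle; a bystander, not to be disturbed
- tape: green tape roll lying flat, 90 mm across, 25 mm high; origin at its underside; a bystander, not to be disturbed
- oil: white bottle with a red cap, 52 mm across, 130 mm high; origin at its underside; a bystander, not to be disturbed
- cup: aluminium cup, 70 mm across, 60 mm high; origin at its underside; a bystander, not to be disturbed
Mind the look-alikes: they are no part of the job. Several things have the shape of the spot; the one meant has the colours described above.

How it is judged:
By the outcome, as a careful person would: the job done as asked, in the order asked, and still so for the second after the job is handed in, while the arm keeps its last pose, push and grip.
It also fails if it takes over 72 s, if anything falls off the work surface, if the arm or the gripper's body presses on something with over 40 N, if the wrist force passes 120 N, or if a joint passes its speed limit or range.

## Working session

There is one attempt and no reset: what is moved stays moved. The work goes in short steps, Python scripts to look and compute and a tool call to move; the robot and the scene stay as the last step left them, time stands still between calls to the robot, and variables do not carry over. Pictures are saved under pics/ and viewed, and the job is handed in when it is done.

Besides the shell and the picture viewer there is one more tool, called after ">>>" as a command line: name --argument value ..., lists and objects as JSON in quotes. drive_tool: Moves the arm, as the interface text tells. Its arguments: {"type":"object","properties":{"series":{"type":"array","items":{"type":"object","properties":{"x":{"type":"number"},"y":{"type":"number"},"z":{"type":"number"},"ax":{"type":"number"},"ay":{"type":"number"},"az":{"type":"number"}}}},"hand":{"type":"number"}},"required":["series"]}

```bash
ls; mkdir -p pics
python3 - <<'E'
from plant import sensors,cams,workorder,manip
import cv2,pickle
print(sensors.state()); print(manip.pinch_z, [a for a in dir(manip) if a[0]!='_'])
d={}
for n in("scene","top"):
    f=cams.grab_frame(n); cv2.imwrite(f"pics/{n}0.png",f["img"]); d[n]=f; print(n,f["camera_matrix"],f["k1"],f["cam_to_world"])
pickle.dump(d,open("f0.pkl","wb"))
E
```

```text
pics
{'time': 0.0, 'joint_pos': array([-1.46004262e+00,  5.33813729e-02,  1.61434715e+00, -1.47003137e-05,
        1.47597835e+00, -1.18983620e-01]), 'joint_vel': array([-0.0005236 ,  0.00137958, -0.00223437,  0.00013579,  0.00153784,
        0.00025627]), 'joint_efforts': array([ 7.23833764e-04, -3.93682694e+01, -3.70170772e+01, -5.08191386e-05,
        6.98800446e-03, -5.40031678e-06]), 'tool_pos': array([ 0.14226115, -0.60793619,  0.23001607]), 'tool_rot': array([-0.08029885, -0.70244429, -0.08179386,  0.70244849]), 'contact_force': array([-0.85721924, -0.43742255,  0.11078255]), 'ft_torque': array([-0.00121475,  0.01073179, -0.02812171]), 'gripper_width': 1.0030967802578439}
-0.0187 ['IKError', 'pinch_z']
scene [[364.00538552   0.         318.83584584]
 [  0.         364.00538552 199.66097753]
 [  0.           0.           1.        ]] 0.022911505530111797 [[-0.01845271  0.86166748 -0.5071377   1.04965694]
 [ 0.99976802  0.01026623 -0.01893441  0.04206049]
 [-0.01110877 -0.50736945 -0.86165703  0.98742092]
 [ 0.          0.          0.          1.        ]]
top [[416.58901492   0.         319.79266405]
 [  0.         416.58901492 203.20692618]
 [  0.           0.           1.        ]] -0.0773691780016625 [[ 0.01180382 -0.99604179  0.08809899  0.39803576]
 [-0.99983625 -0.01296537 -0.01262404  0.02142485]
 [ 0.0137163  -0.08793555 -0.99603173  1.5069513 ]
 [ 0.          0.          0.          1.        ]]
```

View pics/scene0.png

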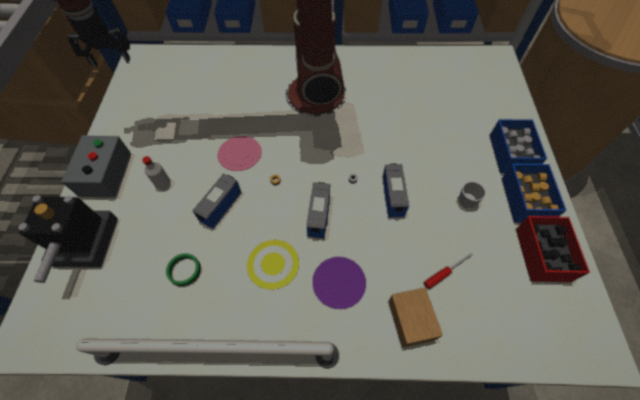

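View pics/top0.png

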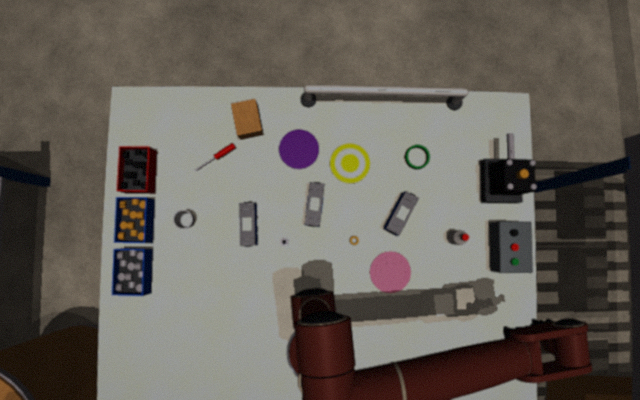

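Top view: the cases are at (248,223) = +y case 1, (315,204) = case 2 and (402,213) = case 3. The blue bins at (133,218) and (131,271) are look-alikes. The spot candidates are yellow with a white ring (350,163), purple (299,149) and pink (390,271); yellow is the one described. Next is a close crop and measurements.

```bash
cat > h.py <<'E'
import numpy as np,cv2
def ray(f,uv):
    K=f["camera_matrix"];k=f["k1"];T=f["cam_to_world"]
    p=(np.array(uv,float)-[K[0,2],K[1,2]])/[K[0,0],K[1,1]]
    q=p.copy()
    for _ in range(30): q=p/(1+k*(q@q))
    d=T[:3,:3]@np.r_[q,1]; return T[:3,3],d
def plane(f,uv,z):
    o,d=ray(f,uv); return o+d*(z-o[2])/d[2]
def proj(f,P):
    K=f["camera_matrix"];T=f["cam_to_world"]
    c=T[:3,:3].T@(np.array(P,float)-T[:3,3]); q=c[:2]/c[2]; q=q*(1+f["k1"]*(q@q))
    return q*[K[0,0],K[1,1]]+[K[0,2],K[1,2]]
E
python3 - <<'E'
import pickle,cv2,numpy as np
from h import *
d=pickle.load(open("f0.pkl","rb")); t=d["top"]; s=d["scene"]
a=cv2.resize(t["img"][130:290,180:480],None,fx=2.6,fy=2.6,interpolation=cv2.INTER_CUBIC)
cv2.imwrite("pics/tc.png",a)
a=cv2.resize(s["img"][130:300,150:450],None,fx=2.6,fy=2.6,interpolation=cv2.INTER_CUBIC)
cv2.imwrite("pics/sc.png",a)
for n,f,seeds in(("top",t,[(248,223),(315,204),(402,213)]),("scene",s,[(396,190),(318,209),(217,200)])):
    img=f["img"]; g=cv2.cvtColor(img,cv2.COLOR_BGR2HSV)
    for (u,v) in seeds:
        w=img[v-40:v+40,u-40:u+40]; 
        m=(w.max(2)<135).astype(np.uint8)
        m=cv2.morphologyEx(m,cv2.MORPH_CLOSE,np.ones((7,7)))
        _,l,st,c=cv2.connectedComponentsWithStats(m); k=l[40,40]
        cs,_=cv2.findContours((l==k).astype(np.uint8),cv2.RETR_EXTERNAL,cv2.CHAIN_APPROX_NONE)
        r=cv2.minAreaRect(cs[0]); 
        print(n,(u,v),k,st[k],c[k]+[u-40,v-40],r[1],r[2], plane(f,c[k]+[u-40,v-40],.06))
    m=cv2.inRange(g,(22,120,100),(38,255,255))
    _,l,st,c=cv2.connectedComponentsWithStats(m)
    for i in range(1,len(st)):
        if st[i,4]>100: print("yellow",st[i],c[i],plane(f,c[i],.002))
E
```

```text
top (248, 223) 0 [   0    0   80   80 5577] [247.12461897 222.17590102] (79.0, 79.0) 90.0 [0.45658972 0.25472997 0.06      ]
top (315, 204) 0 [   0    0   80   80 5513] [314.75929621 203.66678759] (79.0, 79.0) 90.0 [0.52418082 0.02061466 0.06      ]
top (402, 213) 0 [   0    0   80   80 5533] [401.75781674 212.45219592] (79.0, 79.0) 90.0 [ 0.49726691 -0.28421786  0.06      ]
yellow [330 143  40  40 514] [349.35214008 163.13229572] [ 0.68002285 -0.10426648  0.002     ]
yellow [341 154  18  18 258] [349.58139535 162.60465116] [ 0.68199741 -0.10509966  0.002     ]
scene (396, 190) 1 [  25   13   29   59 1210] [394.86528926 192.15702479] (58.526039123535156, 24.82424545288086) 80.53767395019531 [0.47514797 0.24792817 0.06      ]
scene (318, 209) 0 [   0    0   80   80 5112] [316.77014867 208.3685446 ] (79.0, 79.0) 90.0 [0.53334591 0.01620111 0.06      ]
scene (217, 200) 1 [  15    4   65   67 1755] [218.58518519 199.84900285] (31.249103546142578, 82.421875) 37.30394744873047 [ 0.50799641 -0.2751902   0.06      ]
yellow [247 240  52  49 804] [272.62686567 264.77363184] [ 0.68608925 -0.10703879  0.002     ]
yellow [261 253  24  22 409] [272.49144254 263.42542787] [ 0.68207081 -0.1077628   0.002     ]
```

View pics/tc.png

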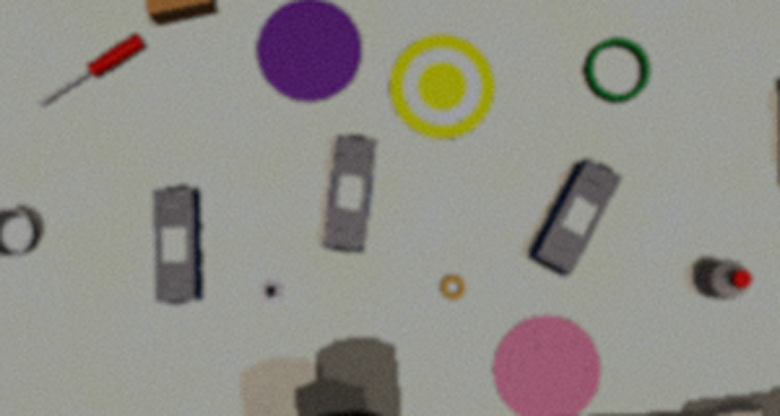

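View pics/sc.png

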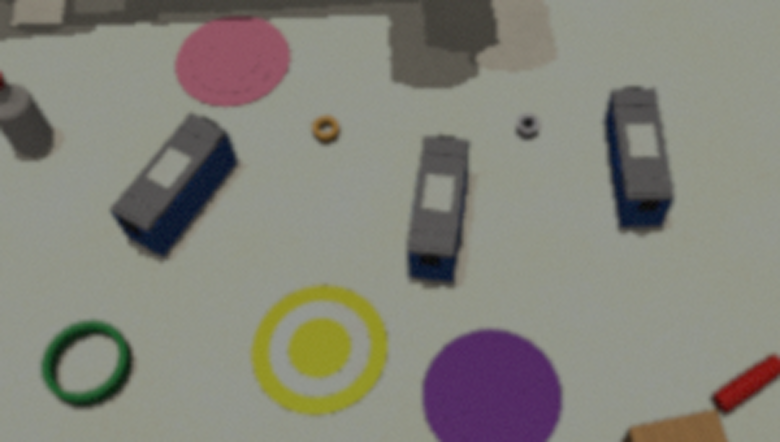

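```bash
cat >> h.py <<'E'
def lid(f,seed,z=.07,h=34):
    u,v=seed; w=f["img"][v-h:v+h,u-h:u+h]
    w=cv2.resize(w,None,fx=4,fy=4,interpolation=cv2.INTER_CUBIC)
    w=cv2.GaussianBlur(w,(0,0),3)
    V=w.astype(int).max(2); S=V-w.astype(int).min(2)
    g=w.astype(int).sum(2)/3
    T,_=cv2.threshold(g.astype(np.uint8),0,255,cv2.THRESH_OTSU)
    m=((g<T)&(S<40)&(g>35)).astype(np.uint8)
    m=cv2.morphologyEx(m,cv2.MORPH_OPEN,np.ones((9,9)))
    cs,_=cv2.findContours(m,cv2.RETR_EXTERNAL,cv2.CHAIN_APPROX_NONE)
    c=max(cs,key=lambda c:cv2.contourArea(c)); c=cv2.convexHull(c)
    pts=(c[:,0,:]+.5)/4-.5+[u-h,v-h]
    P=np.array([plane(f,p,z)[:2] for p in pts])
    (cx,cy),(a,b),th=cv2.minAreaRect((P*1000).astype(np.float32))
    if a<b: a,b,th=b,a,th+90
    th=(th+90)%180-90
    vis=w.copy(); cv2.drawContours(vis,[c],-1,(0,255,0),1)
    return cx/1000,cy/1000,a,b,th,vis,T
E
python3 - <<'E'
import pickle
from h import *
d=pickle.load(open("f0.pkl","rb"))
for n,S in(("top",[(248,223),(315,204),(402,213)]),("scene",[(396,188),(318,206),(217,196)])):
    V=[]
    for s in S:
        r=lid(d[n],s); print(n,s,np.round(r[:5],3),r[6]); V.append(r[5])
    cv2.imwrite(f"pics/l_{n}.png",np.hstack(V)[:, :800*3] if 0 else cv2.resize(np.hstack(V),(795,265)))
E
```

```text
top (248, 223) [  0.452   0.248 158.743  65.369   3.373] 118.0
top (315, 204) [ 5.23000e-01  2.30000e-02  1.61432e+02  6.10230e+01 -6.04400e+00] 125.0
top (402, 213) [  0.496  -0.278 163.298  66.762 -29.943] 116.0
scene (396, 188) [  0.458   0.244 164.514  68.018   2.455] 104.0
scene (318, 206) [ 5.42000e-01  2.30000e-02  1.91398e+02  6.08700e+01 -5.21000e+00] 109.0
scene (217, 196) [  0.501  -0.283 159.842  58.839 -28.503] 98.0
```

```bash
python3 -c "
import cv2,numpy as np
cv2.imwrite('pics/l.png',np.vstack([cv2.imread('pics/l_top.png'),cv2.imread('pics/l_scene.png')]))"
```

```text
(no output)
```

View pics/l.png

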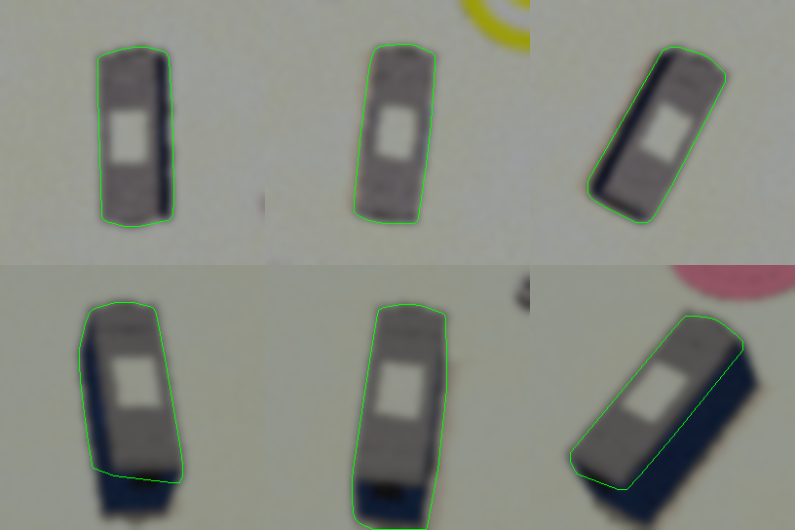

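```bash
sed -i 's/&(S<40)&(g>35)/\&(S<22)\&(g>58)/' h.py
cat >> h.py <<'E'
def label(f,seed,z=.07,h=20):
    u,v=seed; w=f["img"][v-h:v+h,u-h:u+h]
    w=cv2.resize(w,None,fx=4,fy=4,interpolation=cv2.INTER_CUBIC); w=cv2.GaussianBlur(w,(0,0),2)
    g=w.astype(int).sum(2)/3
    T,_=cv2.threshold(g.astype(np.uint8),0,255,cv2.THRESH_OTSU)
    n,l,st,c=cv2.connectedComponentsWithStats((g>T).astype(np.uint8))
    k=min(range(1,n),key=lambda i:np.hypot(*(c[i]-2*w.shape[0]/4)) if st[i,4]<2500 else 1e9)
    uv=(c[k]+.5)/4-.5+[u-h,v-h]
    return uv,plane(f,uv,z),st[k,4]
E
python3 - <<'E'
import pickle
from h import *
d=pickle.load(open("f0.pkl","rb"))
for n,S in(("top",[(248,223),(315,204),(402,213)]),("scene",[(396,185),(318,205),(214,195)])):
    V=[]
    for s in S:
        r=lid(d[n],s); print(n,s,np.round(r[:5],3),r[6],*label(d[n],s)); V.append(r[5])
    cv2.imwrite(f"pics/l_{n}.png",cv2.resize(np.hstack(V),(795,265)))
cv2.imwrite('pics/l2.png',np.vstack([cv2.imread('pics/l_top.png'),cv2.imread('pics/l_scene.png')]))
E
```

```text
top (248, 223) [  0.451   0.255 158.753  53.009   2.733] 118.0 [246.55407033 223.62006262] [0.45117786 0.25496109 0.07      ] 2076
top (315, 204) [ 5.23000e-01  2.30000e-02  1.61432e+02  6.10230e+01 -6.04400e+00] 125.0 [314.26165372 203.5858768 ] [0.52356779 0.02234659 0.07      ] 1802
top (402, 213) [  0.494  -0.284 159.712  55.06  -26.537] 116.0 [402.48080661 212.66338678] [ 0.49587585 -0.2846376   0.07      ] 2058
scene (396, 185) [  0.452   0.251 152.805  56.125   3.571] 104.0 [396.59334486 183.54721262] [0.45099681 0.25348177 0.07      ] 2314
scene (318, 205) [ 5.23000e-01  2.40000e-02  1.53593e+02  6.03380e+01 -5.66200e+00] 109.0 [318.26611065 203.68115416] [0.52327442 0.02049515 0.07      ] 2413
scene (214, 195) [  0.53   -0.303  78.917  51.069 -27.696] 98.0 [230.86318316 210.92854505] [ 0.55033575 -0.23055955  0.07      ] 677
```

View pics/l2.png

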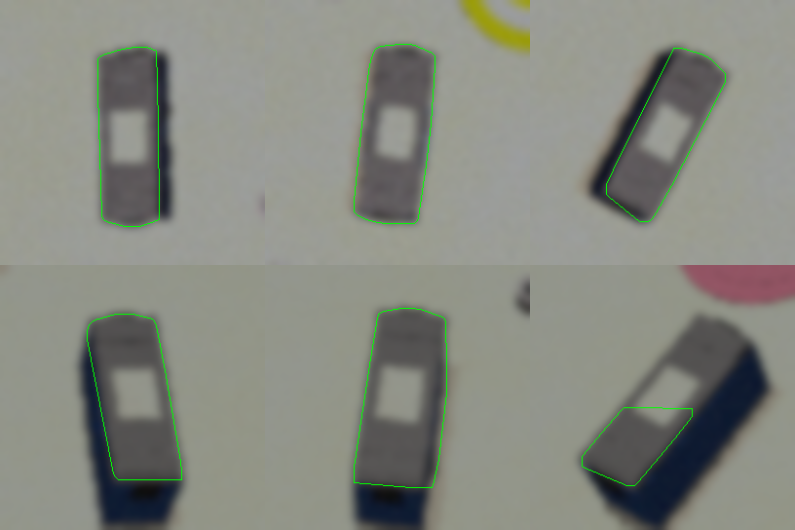

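```bash
cat >> h.py <<'E'
from scipy.spatial.transform import Rotation as Ro
CASES={1:(.451,.2543,3.0),2:(.5233,.0218,-5.9),3:(.496,-.2845,-27.3)}
SPOT=(.682,-.1055)
def st():
    from plant import sensors
    s=sensors.state(); q=s["tool_rot"]; return s,s["tool_pos"],Ro.from_quat([q[1],q[2],q[3],q[0]])
def goal(yaw,Rc):
    best=None
    for sg in(1,-1):
        y=sg*np.array([-np.sin(yaw),np.cos(yaw),0]); x=np.array([0,0,-1.]); z=np.cross(x,y)
        R=Ro.from_matrix(np.c_[x,y,z]); a=(Rc.inv()*R).magnitude()
        if best is None or a<best[0]: best=(a,R)
    return best[1]
def to(x,y,z,yawdeg):
    s,p,Rc=st(); R=goal(np.radians(yawdeg),Rc)
    sh=Rc.inv().apply(np.array([x,y,z])-p)/.025; rv=(Rc.inv()*R).as_rotvec(degrees=True)/5
    print("t",round(s["time"],2),"p",np.round(p,4),"grip",round(s["gripper_width"],3),"q6",np.round(s["joint_pos"],2))
    print("shift",np.round(sh,2),"turn",np.round(rv,2))
E
python3 - <<'E'
from h import *
to(*CASES[3][:2],.20,CASES[3][2])
E
```

```text
t 0.1 p [ 0.1423 -0.608   0.2302] grip 1.001 q6 [-1.46  0.05  1.61  0.    1.48 -0.12]
shift [  1.23  -9.38 -16.72] turn [8.09 0.   0.02]
```

>>> drive_tool --hand 1.0 --series '[{"x":0.1,"y":-0.75,"z":-1.35},{"x":0.2,"y":-1.5,"z":-2.7},{"x":0.3,"y":-2.25,"z":-4.05},{"x":0.4,"y":-3.0,"z":-5.4},{"x":0.5,"y":-3.75,"z":-6.7}]'

```text
schema error: expected keys x, y, z, ax, ay, az
```

>>> drive_tool --series '[{"x":0.1,"y":-0.75,"z":-1.35,"ax":1.3},{"x":0.2,"y":-1.5,"z":-2.7,"ax":2.6},{"x":0.3,"y":-2.25,"z":-4.05,"ax":3.9},{"x":0.4,"y":-3.0,"z":-5.4,"ax":5.2},{"x":0.5,"y":-3.75,"z":-6.7,"ax":6.5}]'

```text
schema error: expected keys x, y, z, ax, ay, az
```

Run:
```python
from h import *
to(*CASES[3][:2],.12,CASES[3][2])
```

```text
t 0.1 p [ 0.1423 -0.608   0.2302] grip 1.001 q6 [-1.46  0.05  1.61  0.    1.48 -0.12]
shift [  4.43  -9.37 -16.72] turn [8.09 0.   0.02]
```

>>> drive_tool --hand 1.0 --series '[{"x":0.1,"y":-0.7,"z":-1.2,"ax":0,"ay":0,"az":0},{"x":0.2,"y":-1.45,"z":-2.5,"ax":0,"ay":0,"az":0},{"x":0.3,"y":-2.2,"z":-3.9,"ax":0,"ay":0,"az":0},{"x":0.4,"y":-2.95,"z":-5.3,"ax":0,"ay":0,"az":0},{"x":0.5,"y":-3.7,"z":-6.7,"ax":0,"ay":0,"az":0}]'

```text
time: 0.52
tool_pos: [0.2852, -0.4787, 0.2181]
tool_rot: [-0.08, -0.702, -0.081, 0.703]
contact_force: [0.4, -0.7, 0.8]
gripper_width: 0.998
```

>>> drive_tool --series '[{"x":0.1,"y":-0.75,"z":-1.35,"ax":1.3,"ay":0,"az":0},{"x":0.2,"y":-1.5,"z":-2.7,"ax":2.6,"ay":0,"az":0},{"x":0.3,"y":-2.25,"z":-4.05,"ax":3.9,"ay":0,"az":0},{"x":0.4,"y":-3.0,"z":-5.4,"ax":5.2,"ay":0,"az":0},{"x":0.5,"y":-3.75,"z":-6.7,"ax":6.5,"ay":0,"az":0}]'

```text
time: 0.93
tool_pos: [0.4271, -0.3492, 0.2058]
tool_rot: [0.121, -0.697, 0.12, 0.697]
contact_force: [-0.4, 0.1, -0.4]
gripper_width: 1.001
```

Run:
```python
from h import *
to(*CASES[3][:2],.12,CASES[3][2])
```

```text
t 0.93 p [ 0.4271 -0.3492  0.2058] grip 1.001 q6 [-0.82 -0.11  1.81  0.    1.44  1.09]
shift [ 3.43 -3.36 -1.73] turn [1.53 0.   0.  ]
```

>>> drive_tool --series '[{"x":0.4,"y":-1.2,"z":-0.6,"ax":0.8,"ay":0,"az":0},{"x":1.2,"y":-2.3,"z":-1.2,"ax":1.5,"ay":0,"az":0},{"x":2.4,"y":-3.36,"z":-1.73,"ax":1.53,"ay":0,"az":0},{"x":3.4,"y":-3.36,"z":-1.73,"ax":1.53,"ay":0,"az":0}]'

```text
time: 1.27
tool_pos: [0.4974, -0.2825, 0.1202]
tool_rot: [-0.164, 0.688, -0.163, -0.687]
contact_force: [-0.9, -0.5, -0.3]
gripper_width: 0.997
```

Run:
```python
from h import *
from plant import cams
to(*CASES[3][:2],.014,CASES[3][2])
f=cams.grab_frame("scene"); s,p,R=st()
i=f["img"][110:280,130:340]
cv2.imwrite("pics/a3.png",cv2.resize(i,None,fx=3.5,fy=3.5))
```

```text
t 1.27 p [ 0.4974 -0.2825  0.1202] grip 0.997 q6 [-0.65  0.02  1.84  0.    1.28  1.39]
shift [4.25 0.11 0.02] turn [ 0.12 -0.01  0.02]
```

View pics/a3.png

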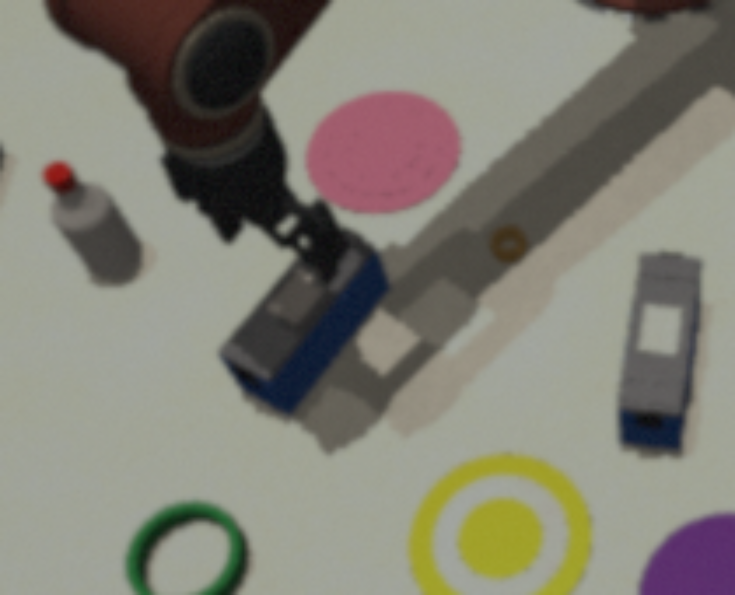

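The gripper hangs over case 3, crop pixel about (320,260), jaws across its width. Descending.

>>> drive_tool --series '[{"x":0.8,"y":0.1,"z":0,"ax":0.1,"ay":0,"az":0},{"x":1.6,"y":0.1,"z":0,"ax":0.1,"ay":0,"az":0},{"x":2.5,"y":0.1,"z":0,"ax":0.1,"ay":0,"az":0},{"x":3.4,"y":0.1,"z":0,"ax":0.1,"ay":0,"az":0},{"x":4.2,"y":0.1,"z":0,"ax":0.1,"ay":0,"az":0}]'

```text
time: 1.73
tool_pos: [0.4929, -0.2885, 0.0154]
tool_rot: [0.168, -0.687, 0.168, 0.687]
contact_force: [-0.8, -0.2, -0.1]
gripper_width: 1.001
```

>>> drive_tool --hand 0.62 --series '[{"x":0,"y":0,"z":0,"ax":0,"ay":0,"az":0},{"x":0,"y":0,"z":0,"ax":0,"ay":0,"az":0},{"x":0,"y":0,"z":0,"ax":0,"ay":0,"az":0},{"x":0,"y":0,"z":0,"ax":0,"ay":0,"az":0}]'

```text
time: 2.07
tool_pos: [0.4942, -0.289, 0.0179]
tool_rot: [-0.167, 0.688, -0.168, -0.686]
contact_force: [0.2, -0.5, -4.1]
gripper_width: 0.652
```

Run:
```python
from h import *
to(*CASES[3][:2],.014,CASES[3][2]); s=st()[0]; print(s["contact_force"],s["ft_torque"])
```

```text
t 2.07 p [ 0.4942 -0.289   0.0179] grip 0.652 q6 [-0.66  0.16  1.88 -0.    1.1   1.39]
shift [ 0.16 -0.19  0.02] turn [-0.03 -0.03 -0.01]
[ 0.23200442 -0.49520326 -4.06990736] [-0.05956768  0.01419706  0.04937574]
```

>>> drive_tool --series '[{"x":-0.6,"y":0,"z":0,"ax":0,"ay":0,"az":0},{"x":-1.6,"y":0,"z":0,"ax":0,"ay":0,"az":0},{"x":-2.8,"y":0,"z":0,"ax":0,"ay":0,"az":0},{"x":-4.0,"y":0,"z":0,"ax":0,"ay":0,"az":0},{"x":-5.0,"y":0,"z":0,"ax":0,"ay":0,"az":0}]'

```text
time: 2.48
tool_pos: [0.4938, -0.2887, 0.1442]
tool_rot: [-0.167, 0.688, -0.168, -0.686]
contact_force: [0.4, -0.8, -4.9]
gripper_width: 0.648
```

>>> drive_tool --series '[{"x":-1,"y":0,"z":0,"ax":0,"ay":0,"az":0},{"x":-1,"y":0,"z":0,"ax":0,"ay":0,"az":0},{"x":-1,"y":0,"z":0,"ax":0,"ay":0,"az":0},{"x":-1,"y":0,"z":0,"ax":0,"ay":0,"az":0}]'

```text
time: 2.82
tool_pos: [0.4927, -0.2877, 0.1647]
tool_rot: [0.168, -0.686, 0.168, 0.688]
contact_force: [-0.5, 0.9, -4.8]
gripper_width: 0.652
```

```bash
cat >> h.py <<'E'
def rec(tag):
    import json
    s,p,R=st(); M=R.as_matrix(); F=s["contact_force"];T=s["ft_torque"]
    print(tag,"t",round(s["time"],2),"tilt",round(float(np.degrees(np.arcsin(M[2,2]))),1),"p",np.round(p,3),"Fz",round(F[2],2),"T_tool",np.round(M.T@T,3),"F",np.round(F,2),"grip",round(s["gripper_width"],3))
E
python3 - <<'E'
from h import *
from plant import cams
rec("3 lifted")
f=cams.grab_frame("scene")
cv2.imwrite("pics/b3.png",cv2.resize(f["img"][110:280,130:340],None,fx=3.5,fy=3.5))
E
```

```text
3 lifted t 2.82 tilt 0.1 p [ 0.493 -0.288  0.165] Fz -4.78 T_tool [ 0.002 -0.015 -0.014] F [-0.51  0.92 -4.78] grip 0.652
```

View pics/b3.png

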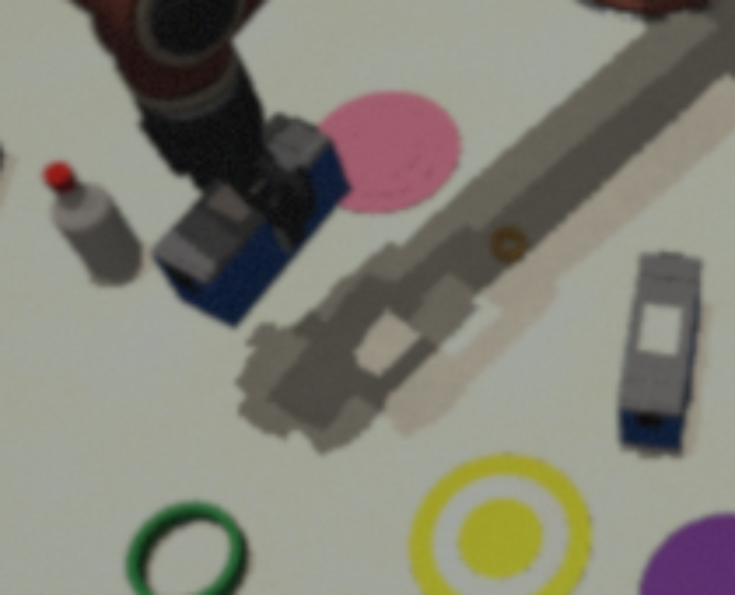

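Case 3 is held level, between crop (165,260) and (340,170). Rocking it.

>>> drive_tool --series '[{"x":0,"y":0,"z":0,"ax":0,"ay":1.2,"az":0},{"x":0,"y":0,"z":0,"ax":0,"ay":2.6,"az":0},{"x":0,"y":0,"z":0,"ax":0,"ay":4,"az":0},{"x":0,"y":0,"z":0,"ax":0,"ay":4,"az":0},{"x":0,"y":0,"z":0,"ax":0,"ay":4,"az":0}]'

```text
time: 3.28
tool_pos: [0.4906, -0.2862, 0.1619]
tool_rot: [-0.138, 0.793, -0.194, -0.561]
contact_force: [1.5, -2.0, -3.8]
gripper_width: 0.648
```

>>> drive_tool --series '[{"x":0,"y":0,"z":0,"ax":0,"ay":0,"az":0},{"x":0,"y":0,"z":0,"ax":0,"ay":0,"az":0},{"x":0,"y":0,"z":0,"ax":0,"ay":0,"az":0}]'

```text
time: 3.53
tool_pos: [0.495, -0.2893, 0.1677]
tool_rot: [-0.136, 0.796, -0.195, -0.557]
contact_force: [2.6, -1.0, -5.1]
gripper_width: 0.643
```

```bash
python3 -c "
from h import *
rec('3 +')"
```

```text
3 + t 3.53 tilt -20.0 p [ 0.495 -0.289  0.168] Fz -5.13 T_tool [-0.003 -1.095 -0.205] F [ 2.58 -1.05 -5.13] grip 0.643
```

>>> drive_tool --series '[{"x":0,"y":0,"z":0,"ax":0,"ay":-1.4,"az":0},{"x":0,"y":0,"z":0,"ax":0,"ay":-2.8,"az":0},{"x":0,"y":0,"z":0,"ax":0,"ay":-4.2,"az":0},{"x":0,"y":0,"z":0,"ax":0,"ay":-5.6,"az":0},{"x":0,"y":0,"z":0,"ax":0,"ay":-7,"az":0}]'

```text
time: 3.95
tool_pos: [0.4958, -0.2897, 0.1682]
tool_rot: [0.188, -0.591, 0.145, 0.771]
contact_force: [0.6, -0.3, -3.6]
gripper_width: 0.643
```

>>> drive_tool --series '[{"x":0,"y":0,"z":0,"ax":0,"ay":-1,"az":0},{"x":0,"y":0,"z":0,"ax":0,"ay":-1,"az":0},{"x":0,"y":0,"z":0,"ax":0,"ay":-1,"az":0},{"x":0,"y":0,"z":0,"ax":0,"ay":-1,"az":0},{"x":0,"y":0,"z":0,"ax":0,"ay":-1,"az":0}]'

```text
time: 4.37
tool_pos: [0.4935, -0.2882, 0.167]
tool_rot: [0.194, -0.558, 0.136, 0.795]
contact_force: [2.0, 0.3, -3.7]
gripper_width: 0.649
```

```bash
python3 -c "
from h import *
rec('3 -')"
```

```text
3 - t 4.37 tilt 19.9 p [ 0.493 -0.288  0.167] Fz -3.68 T_tool [-0.038  0.085 -0.137] F [ 2.05  0.25 -3.68] grip 0.649
```

>>> drive_tool --series '[{"x":0,"y":0,"z":0,"ax":0,"ay":1.4,"az":0},{"x":0,"y":0,"z":0,"ax":0,"ay":2.8,"az":0},{"x":0,"y":0,"z":0,"ax":0,"ay":4.2,"az":0},{"x":0,"y":0,"z":0,"ax":0,"ay":5.6,"az":0},{"x":0,"y":0,"z":0,"ax":0,"ay":7,"az":0}]'

```text
time: 4.78
tool_pos: [0.4932, -0.2881, 0.1683]
tool_rot: [-0.143, 0.773, -0.189, -0.588]
contact_force: [1.1, 0.2, -3.7]
gripper_width: 0.646
```

>>> drive_tool --series '[{"x":0,"y":0,"z":0,"ax":0,"ay":1,"az":0},{"x":0,"y":0,"z":0,"ax":0,"ay":1,"az":0},{"x":0,"y":0,"z":0,"ax":0,"ay":1,"az":0},{"x":0,"y":0,"z":0,"ax":0,"ay":1,"az":0},{"x":0,"y":0,"z":0,"ax":0,"ay":1,"az":0}]'

```text
time: 5.2
tool_pos: [0.4945, -0.289, 0.1678]
tool_rot: [-0.136, 0.796, -0.195, -0.557]
contact_force: [0.3, -0.2, -2.6]
gripper_width: 0.643
```

```bash
python3 -c "
from h import *
rec('3 +')"
```

```text
3 + t 5.2 tilt -20.1 p [ 0.494 -0.289  0.168] Fz -2.62 T_tool [-0.053 -0.157  0.119] F [ 0.31 -0.24 -2.62] grip 0.643
```

>>> drive_tool --series '[{"x":0,"y":0,"z":0,"ax":0,"ay":-1.4,"az":0},{"x":0,"y":0,"z":0,"ax":0,"ay":-2.8,"az":0},{"x":0,"y":0,"z":0,"ax":0,"ay":-4.2,"az":0},{"x":0,"y":0,"z":0,"ax":0,"ay":-5.6,"az":0},{"x":0,"y":0,"z":0,"ax":0,"ay":-7,"az":0}]'

```text
time: 5.62
tool_pos: [0.4959, -0.2897, 0.168]
tool_rot: [0.188, -0.591, 0.145, 0.771]
contact_force: [-0.3, 0.2, -3.4]
gripper_width: 0.645
```

>>> drive_tool --series '[{"x":0,"y":0,"z":0,"ax":0,"ay":-1,"az":0},{"x":0,"y":0,"z":0,"ax":0,"ay":-1,"az":0},{"x":0,"y":0,"z":0,"ax":0,"ay":-1,"az":0},{"x":0,"y":0,"z":0,"ax":0,"ay":-1,"az":0},{"x":0,"y":0,"z":0,"ax":0,"ay":-1,"az":0}]'

```text
time: 6.03
tool_pos: [0.4935, -0.2882, 0.1669]
tool_rot: [0.194, -0.558, 0.136, 0.795]
contact_force: [-0.5, 1.3, -3.6]
gripper_width: 0.646
```

```bash
python3 -c "
from h import *
rec('3 -')"
```

```text
3 - t 6.03 tilt 19.9 p [ 0.494 -0.288  0.167] Fz -3.57 T_tool [0.014 0.86  0.289] F [-0.54  1.34 -3.57] grip 0.646
```

>>> drive_tool --series '[{"x":0,"y":0,"z":0,"ax":0,"ay":1.4,"az":0},{"x":0,"y":0,"z":0,"ax":0,"ay":2.8,"az":0},{"x":0,"y":0,"z":0,"ax":0,"ay":4,"az":0},{"x":0,"y":0,"z":0,"ax":0,"ay":4,"az":0},{"x":0,"y":0,"z":0,"ax":0,"ay":4,"az":0}]'

```text
time: 6.45
tool_pos: [0.4921, -0.2874, 0.167]
tool_rot: [0.168, -0.687, 0.168, 0.687]
contact_force: [2.0, -2.1, -5.7]
gripper_width: 0.649
```

```bash
python3 -c "
from h import *
rec('3 level'); to(*CASES[3][:2],.03,CASES[3][2])"
```

```text
3 level t 6.45 tilt 0.0 p [ 0.492 -0.287  0.167] Fz -5.72 T_tool [-0.039 -0.24  -0.036] F [ 2.   -2.12 -5.72] grip 0.649
t 6.45 p [ 0.4921 -0.2874  0.167 ] grip 0.649 q6 [-0.66 -0.03  1.8  -0.    1.37  1.39]
shift [ 5.48 -0.18 -0.09] turn [-0.04  0.01 -0.  ]
```

Single samples are too noisy, since they include transients. I'll rock again and take a short series of readings at each end (the camera calls let time pass).

```bash
cat >> h.py <<'E'
def series(tag,n=12):
    from plant import cams
    L=[]
    for _ in range(n):
        s,p,R=st(); M=R.as_matrix(); L.append(np.r_[s["contact_force"][2],M.T@s["ft_torque"],M[2,2]]); cams.grab_frame("top")
    L=np.array(L); print(tag,"t",round(s["time"],2),"tilt",round(float(np.degrees(np.arcsin(L[-1,4]))),1))
    print("  Ty",np.round(L[:,2],2)); print("  Fz",np.round(L[:,0],1)); h=L[n//2:]; print("  late mean Fz,T",np.round(h[:,:4].mean(0),3),"sd",np.round(h[:,:4].std(0),3))
E
python3 -c "
from h import *
series('3 level',8)"
```

```text
3 level t 6.8 tilt 0.0
  Ty [-0.24 -1.19 -1.39 -1.13 -0.31  1.08  0.99 -0.59]
  Fz [-5.7 -7.  -5.7 -4.9 -3.7 -0.9 -3.  -7.1]
  late mean Fz,T [-3.699  0.014  0.291  0.006] sd [2.226 0.048 0.749 0.037]
```

>>> drive_tool --series '[{"x":0,"y":0,"z":0,"ax":0,"ay":1.2,"az":0},{"x":0,"y":0,"z":0,"ax":0,"ay":2.6,"az":0},{"x":0,"y":0,"z":0,"ax":0,"ay":4,"az":0},{"x":0,"y":0,"z":0,"ax":0,"ay":4,"az":0}]'

```text
time: 7.18
tool_pos: [0.4893, -0.2849, 0.1611]
tool_rot: [-0.138, 0.794, -0.194, -0.56]
contact_force: [1.4, 0.4, -7.4]
gripper_width: 0.648
```

```bash
python3 -c "
from h import *
series('3 +',14)"
```

```text
3 + t 7.83 tilt -20.0
  Ty [-1.75 -1.   -0.97 -0.16 -0.91 -0.7  -0.47 -0.83 -1.51 -0.45  0.63 -0.21
  0.6  -0.01]
  Fz [-7.4 -4.7 -4.3 -3.2 -4.9 -4.  -4.9 -3.7 -4.8 -5.3 -3.4 -3.6 -2.7 -4.1]
  late mean Fz,T [-3.933 -0.    -0.254  0.095] sd [0.816 0.068 0.711 0.087]
```

>>> drive_tool --series '[{"x":0,"y":0,"z":0,"ax":0,"ay":-1.4,"az":0},{"x":0,"y":0,"z":0,"ax":0,"ay":-2.8,"az":0},{"x":0,"y":0,"z":0,"ax":0,"ay":-4.2,"az":0},{"x":0,"y":0,"z":0,"ax":0,"ay":-5.6,"az":0},{"x":0,"y":0,"z":0,"ax":0,"ay":-7,"az":0}]'

```text
time: 8.3
tool_pos: [0.4947, -0.289, 0.1677]
tool_rot: [0.188, -0.591, 0.145, 0.771]
contact_force: [0.5, 0.1, -4.8]
gripper_width: 0.645
```

>>> drive_tool --series '[{"x":0,"y":0,"z":0,"ax":0,"ay":-1,"az":0}]'

```text
time: 8.38
tool_pos: [0.4951, -0.2892, 0.1667]
tool_rot: [0.194, -0.556, 0.136, 0.796]
contact_force: [-0.8, 0.4, -4.9]
gripper_width: 0.646
```

```bash
python3 -c "
from h import *
series('3 -',14)"
```

```text
3 - t 9.03 tilt 19.9
  Ty [ 0.42  0.49  0.41  0.34  0.28  0.28  0.36 -0.65  0.18  0.37  1.43  1.14
  0.58 -0.  ]
  Fz [-4.9 -5.5 -5.2 -4.5 -4.5 -4.4 -7.1 -4.  -6.6 -5.3 -2.1 -3.2 -5.3 -7.7]
  late mean Fz,T [-4.894 -0.033  0.434  0.052] sd [1.808 0.046 0.648 0.069]
```

>>> drive_tool --series '[{"x":0,"y":0,"z":0,"ax":0,"ay":1.4,"az":0},{"x":0,"y":0,"z":0,"ax":0,"ay":2.8,"az":0},{"x":0,"y":0,"z":0,"ax":0,"ay":4,"az":0},{"x":0,"y":0,"z":0,"ax":0,"ay":4,"az":0}]'

```text
time: 9.42
tool_pos: [0.4907, -0.2862, 0.1654]
tool_rot: [0.168, -0.686, 0.168, 0.687]
contact_force: [-0.8, 0.2, -5.6]
gripper_width: 0.648
```

```bash
python3 -c "
from h import *
series('3 level',6); to(*CASES[3][:2],.03,CASES[3][2])"
```

```text
3 level t 9.67 tilt 0.0
  Ty [-0.15 -0.14 -0.08 -0.03 -0.04 -0.08]
  Fz [-5.6 -4.1 -3.3 -3.9 -4.5 -3.4]
  late mean Fz,T [-3.97   0.009 -0.051  0.004] sd [0.45  0.009 0.023 0.031]
t 9.72 p [ 0.4943 -0.2888  0.1666] grip 0.643 q6 [-0.66 -0.02  1.8  -0.    1.37  1.39]
shift [ 5.46 -0.18  0.02] turn [-0.03  0.01 -0.  ]
```

>>> drive_tool --series '[{"x":1.2,"y":-0.18,"z":0,"ax":0,"ay":0,"az":0},{"x":2.6,"y":-0.18,"z":0,"ax":0,"ay":0,"az":0},{"x":4.0,"y":-0.18,"z":0,"ax":0,"ay":0,"az":0},{"x":5.0,"y":-0.18,"z":0,"ax":0,"ay":0,"az":0},{"x":5.5,"y":-0.18,"z":0,"ax":0,"ay":0,"az":0}]'

```text
time: 10.13
tool_pos: [0.4938, -0.2827, 0.0242]
tool_rot: [0.169, -0.684, 0.167, 0.689]
contact_force: [-1.1, 1.3, -4.6]
gripper_width: 0.641
```

>>> drive_tool --series '[{"x":0.2,"y":0,"z":0,"ax":0,"ay":0,"az":0},{"x":0.4,"y":0,"z":0,"ax":0,"ay":0,"az":0},{"x":0.48,"y":0,"z":0,"ax":0,"ay":0,"az":0},{"x":0.48,"y":0,"z":0,"ax":0,"ay":0,"az":0}]'

```text
time: 10.47
tool_pos: [0.4968, -0.2852, 0.0184]
tool_rot: [-0.167, 0.688, -0.168, -0.686]
contact_force: [-0.6, -0.3, -4.6]
gripper_width: 0.647
```

```bash
python3 -c "
from h import *
rec('3 down'); to(*CASES[3][:2],.0165,CASES[3][2])"
```

```text
3 down t 10.47 tilt -0.2 p [ 0.497 -0.285  0.018] Fz -4.57 T_tool [ 0.004  0.046 -0.051] F [-0.62 -0.32 -4.57] grip 0.647
t 10.47 p [ 0.4968 -0.2852  0.0184] grip 0.647 q6 [-0.65  0.16  1.88 -0.    1.1   1.4 ]
shift [ 0.07 -0.01  0.04] turn [-0.03 -0.03 -0.01]
```

>>> drive_tool --series '[{"x":0.06,"y":0,"z":0,"ax":0,"ay":0,"az":0},{"x":0.06,"y":0,"z":0,"ax":0,"ay":0,"az":0}]'

```text
time: 10.63
tool_pos: [0.4972, -0.2854, 0.0177]
tool_rot: [-0.167, 0.688, -0.168, -0.686]
contact_force: [0.9, -0.6, 0.1]
gripper_width: 0.649
```

Touching down (Fz≈0). Release, rise, and go on to case 2.

>>> drive_tool --hand 1.0 --series '[{"x":0,"y":0,"z":0,"ax":0,"ay":0,"az":0},{"x":0,"y":0,"z":0,"ax":0,"ay":0,"az":0},{"x":0,"y":0,"z":0,"ax":0,"ay":0,"az":0},{"x":0,"y":0,"z":0,"ax":0,"ay":0,"az":0}]'

```text
time: 10.97
tool_pos: [0.496, -0.2845, 0.0159]
tool_rot: [-0.168, 0.687, -0.168, -0.687]
contact_force: [-0.1, 0.6, -0.0]
gripper_width: 1.001
```

>>> drive_tool --series '[{"x":-0.8,"y":0,"z":0,"ax":0,"ay":0,"az":0},{"x":-2.0,"y":0,"z":0,"ax":0,"ay":0,"az":0},{"x":-3.4,"y":0,"z":0,"ax":0,"ay":0,"az":0},{"x":-4.8,"y":0,"z":0,"ax":0,"ay":0,"az":0},{"x":-5.6,"y":0,"z":0,"ax":0,"ay":0,"az":0}]'

```text
time: 11.38
tool_pos: [0.4971, -0.2853, 0.1602]
tool_rot: [-0.167, 0.689, -0.169, -0.685]
contact_force: [0.3, -0.5, 1.4]
gripper_width: 0.999
```

```bash
python3 -c "
from h import *
rec('free'); to(*CASES[2][:2],.14,CASES[2][2])"
```

```text
free t 11.38 tilt -0.3 p [ 0.497 -0.285  0.16 ] Fz 1.39 T_tool [-0.017  0.013 -0.033] F [ 0.27 -0.52  1.39] grip 0.999
t 11.38 p [ 0.4971 -0.2853  0.1602] grip 0.999 q6 [-0.65 -0.02  1.81  0.    1.35  1.4 ]
shift [  0.77 -11.38   4.74] turn [-4.31 -0.07 -0.02]
```

>>> drive_tool --series '[{"x":0,"y":-1.4,"z":0.6,"ax":0,"ay":0,"az":0},{"x":0,"y":-2.9,"z":1.2,"ax":-1,"ay":0,"az":0},{"x":0,"y":-4.4,"z":1.8,"ax":-2,"ay":0,"az":0},{"x":0,"y":-5.9,"z":2.4,"ax":-3.2,"ay":0,"az":0},{"x":0,"y":-7.4,"z":3.1,"ax":-4.3,"ay":0,"az":0}]'

```text
time: 11.8
tool_pos: [0.5122, -0.0828, 0.1557]
tool_rot: [-0.035, 0.707, -0.035, -0.706]
contact_force: [0.7, 0.4, 0.6]
gripper_width: 1.006
```

```bash
python3 -c "
from h import *
to(*CASES[2][:2],.14,CASES[2][2])"
```

```text
t 11.8 p [ 0.5122 -0.0828  0.1557] grip 1.006 q6 [-0.3  -0.15  1.93  0.    1.35  1.37]
shift [ 0.63 -4.21 -0.02] turn [ 0.03 -0.01 -0.  ]
```

>>> drive_tool --series '[{"x":0,"y":-1.4,"z":0,"ax":0,"ay":0,"az":0},{"x":0,"y":-2.8,"z":0,"ax":0,"ay":0,"az":0},{"x":0.6,"y":-4.0,"z":0,"ax":0,"ay":0,"az":0},{"x":0.6,"y":-4.2,"z":0,"ax":0,"ay":0,"az":0},{"x":0.6,"y":-4.2,"z":0,"ax":0,"ay":0,"az":0}]'

```text
time: 12.22
tool_pos: [0.5224, 0.0218, 0.1395]
tool_rot: [0.036, -0.706, 0.036, 0.707]
contact_force: [-0.5, -0.1, 0.2]
gripper_width: 0.996
```

```bash
python3 -c "
from h import *
from plant import cams
f=cams.grab_frame('scene');f=cams.grab_frame('top');r=lid(f,(402,213)); print(np.round(r[:5],3),label(f,(402,213)))
to(*CASES[2][:2],.0165,CASES[2][2])"
```

```text
[  0.501  -0.284 160.874  55.511 -26.986] (array([403.14833333, 211.25771605]), array([ 0.50080264, -0.28700486,  0.07      ]), np.int32(2025))
t 12.32 p [0.5233 0.0197 0.1406] grip 0.998 q6 [-0.1  -0.12  1.93 -0.    1.32  1.57]
shift [ 4.96 -0.09  0.01] turn [-0.01 -0.01 -0.01]
```

>>> drive_tool --series '[{"x":1.2,"y":0.02,"z":0,"ax":0,"ay":0,"az":0},{"x":2.4,"y":0.02,"z":0,"ax":0,"ay":0,"az":0},{"x":3.6,"y":0.02,"z":0,"ax":0,"ay":0,"az":0},{"x":4.5,"y":0.02,"z":0,"ax":0,"ay":0,"az":0},{"x":4.9,"y":0.02,"z":0,"ax":0,"ay":0,"az":0}]'

```text
time: 12.73
tool_pos: [0.5209, 0.0182, 0.0147]
tool_rot: [0.038, -0.704, 0.038, 0.708]
contact_force: [0.9, -0.1, -0.6]
gripper_width: 1.001
```

>>> drive_tool --hand 0.62 --series '[{"x":0,"y":0,"z":0,"ax":0,"ay":0,"az":0},{"x":0,"y":0,"z":0,"ax":0,"ay":0,"az":0},{"x":0,"y":0,"z":0,"ax":0,"ay":0,"az":0},{"x":0,"y":0,"z":0,"ax":0,"ay":0,"az":0}]'

```text
time: 13.07
tool_pos: [0.5249, 0.0191, 0.0201]
tool_rot: [-0.037, 0.708, -0.037, -0.705]
contact_force: [1.4, -0.3, -1.7]
gripper_width: 0.654
```

```bash
python3 -c "
from h import *
rec('2 gripped'); to(*CASES[2][:2],.0165,CASES[2][2])"
```

```text
2 gripped t 13.07 tilt -0.2 p [0.525 0.019 0.02 ] Fz -1.65 T_tool [-0.032  0.069 -0.018] F [ 1.36 -0.31 -1.65] grip 0.654
t 13.07 p [0.5249 0.0191 0.0201] grip 0.654 q6 [-0.11  0.05  2.   -0.    1.09  1.57]
shift [ 0.14 -0.1   0.08] turn [-0.02 -0.05 -0.  ]
```

>>> drive_tool --series '[{"x":-0.6,"y":0,"z":0,"ax":0,"ay":0,"az":0},{"x":-1.6,"y":0,"z":0,"ax":0,"ay":0,"az":0},{"x":-2.8,"y":0,"z":0,"ax":0,"ay":0,"az":0},{"x":-4.0,"y":0,"z":0,"ax":0,"ay":0,"az":0},{"x":-5.0,"y":0,"z":0,"ax":0,"ay":0,"az":0}]'

```text
time: 13.48
tool_pos: [0.5237, 0.0195, 0.1461]
tool_rot: [-0.037, 0.707, -0.037, -0.705]
contact_force: [0.9, -0.8, -1.9]
gripper_width: 0.643
```

>>> drive_tool --series '[{"x":-1,"y":0,"z":0,"ax":0,"ay":0,"az":0},{"x":-1,"y":0,"z":0,"ax":0,"ay":0,"az":0},{"x":-1,"y":0,"z":0,"ax":0,"ay":0,"az":0}]'

```text
time: 13.73
tool_pos: [0.5244, 0.0194, 0.1703]
tool_rot: [-0.037, 0.708, -0.037, -0.704]
contact_force: [0.2, 0.9, -3.2]
gripper_width: 0.648
```

```bash
python3 -c "
from h import *
series('2 level',6)"
```

```text
2 level t 13.98 tilt 0.2
  Ty [-0.03 -0.01 -0.03 -0.04 -0.04  0.01]
  Fz [-3.2 -2.9 -2.4 -3.2 -3.3 -1.8]
  late mean Fz,T [-2.751  0.014 -0.023  0.012] sd [0.706 0.015 0.025 0.029]
```

>>> drive_tool --series '[{"x":0,"y":0,"z":0,"ax":0,"ay":1.2,"az":0},{"x":0,"y":0,"z":0,"ax":0,"ay":2.6,"az":0},{"x":0,"y":0,"z":0,"ax":0,"ay":4,"az":0},{"x":0,"y":0,"z":0,"ax":0,"ay":4,"az":0}]'

```text
time: 14.37
tool_pos: [0.5172, 0.0205, 0.1616]
tool_rot: [-0.03, 0.816, -0.042, -0.576]
contact_force: [-1.9, -0.3, -5.0]
gripper_width: 0.647
```

```bash
python3 -c "
from h import *
series('2 +',12)"
```

```text
2 + t 14.92 tilt -20.0
  Ty [-0.44 -0.25 -0.22 -0.27 -0.3  -0.29 -0.32 -0.33 -0.31 -0.3  -0.24 -0.29]
  Fz [-5.  -3.2 -2.3 -2.1 -2.3 -2.7 -3.  -1.5 -2.1 -2.5 -2.7 -2.5]
  late mean Fz,T [-2.384  0.008 -0.3   -0.003] sd [0.463 0.017 0.029 0.038]
```

>>> drive_tool --series '[{"x":0,"y":0,"z":0,"ax":0,"ay":-1.4,"az":0},{"x":0,"y":0,"z":0,"ax":0,"ay":-2.8,"az":0},{"x":0,"y":0,"z":0,"ax":0,"ay":-4.2,"az":0},{"x":0,"y":0,"z":0,"ax":0,"ay":-5.6,"az":0},{"x":0,"y":0,"z":0,"ax":0,"ay":-7,"az":0}]'

```text
time: 15.38
tool_pos: [0.5244, 0.0195, 0.1691]
tool_rot: [0.041, -0.607, 0.032, 0.793]
contact_force: [0.1, -0.6, -2.7]
gripper_width: 0.647
```

>>> drive_tool --series '[{"x":0,"y":0,"z":0,"ax":0,"ay":-1,"az":0}]'

```text
time: 15.47
tool_pos: [0.5248, 0.0193, 0.1682]
tool_rot: [0.043, -0.572, 0.03, 0.819]
contact_force: [-0.5, -0.5, -1.8]
gripper_width: 0.647
```

```bash
python3 -c "
from h import *
series('2 -',12)"
```

```text
2 - t 16.02 tilt 19.9
  Ty [0.32 0.32 0.34 0.3  0.26 0.3  0.27 0.26 0.34 0.25 0.3  0.28]
  Fz [-1.8 -2.9 -3.5 -2.2 -2.3 -2.6 -2.6 -2.  -1.9 -3.2 -2.9 -2.1]
  late mean Fz,T [-2.456 -0.     0.284 -0.017] sd [0.503 0.019 0.031 0.042]
```

Case 2 reads steady and quiet, unlike case 3. Finishing its second to-and-fro and levelling.

>>> drive_tool --series '[{"x":0,"y":0,"z":0,"ax":0,"ay":1.4,"az":0},{"x":0,"y":0,"z":0,"ax":0,"ay":2.8,"az":0},{"x":0,"y":0,"z":0,"ax":0,"ay":4.2,"az":0},{"x":0,"y":0,"z":0,"ax":0,"ay":5.6,"az":0},{"x":0,"y":0,"z":0,"ax":0,"ay":7,"az":0}]'

```text
time: 16.48
tool_pos: [0.5233, 0.0196, 0.169]
tool_rot: [-0.032, 0.794, -0.041, -0.605]
contact_force: [-0.5, -0.3, -2.5]
gripper_width: 0.651
```

>>> drive_tool --series '[{"x":0,"y":0,"z":0,"ax":0,"ay":1,"az":0}]'

```text
time: 16.57
tool_pos: [0.522, 0.0198, 0.168]
tool_rot: [-0.03, 0.819, -0.043, -0.571]
contact_force: [0.5, -0.0, -2.0]
gripper_width: 0.644
```

```bash
python3 -c "
from h import *
series('2 +',10)"
```

```text
2 + t 17.02 tilt -20.0
  Ty [-0.33 -0.4  -0.32 -0.27 -0.28 -0.3  -0.29 -0.28 -0.3  -0.27]
  Fz [-2.  -4.6 -2.8 -2.8 -1.8 -2.3 -2.6 -2.2 -1.8 -3. ]
  late mean Fz,T [-2.383e+00 -6.000e-03 -2.900e-01 -2.000e-03] sd [0.398 0.015 0.013 0.013]
```

>>> drive_tool --series '[{"x":0,"y":0,"z":0,"ax":0,"ay":-1.4,"az":0},{"x":0,"y":0,"z":0,"ax":0,"ay":-2.8,"az":0},{"x":0,"y":0,"z":0,"ax":0,"ay":-4.2,"az":0},{"x":0,"y":0,"z":0,"ax":0,"ay":-5.6,"az":0},{"x":0,"y":0,"z":0,"ax":0,"ay":-7,"az":0}]'

```text
time: 17.48
tool_pos: [0.5248, 0.0194, 0.1689]
tool_rot: [0.041, -0.607, 0.032, 0.793]
contact_force: [-0.4, -0.2, -3.0]
gripper_width: 0.648
```

>>> drive_tool --series '[{"x":0,"y":0,"z":0,"ax":0,"ay":-1,"az":0}]'

```text
time: 17.57
tool_pos: [0.5252, 0.0192, 0.168]
tool_rot: [0.043, -0.571, 0.03, 0.819]
contact_force: [0.1, -0.6, -2.0]
gripper_width: 0.65
```

```bash
python3 -c "
from h import *
series('2 -',10)"
```

```text
2 - t 18.02 tilt 19.9
  Ty [0.36 0.34 0.32 0.31 0.25 0.27 0.27 0.27 0.31 0.29]
  Fz [-2.  -3.4 -2.5 -2.6 -2.5 -1.6 -1.8 -2.6 -2.8 -2.6]
  late mean Fz,T [-2.286 -0.004  0.281 -0.012] sd [0.494 0.029 0.018 0.032]
```

>>> drive_tool --series '[{"x":0,"y":0,"z":0,"ax":0,"ay":1.2,"az":0},{"x":0,"y":0,"z":0,"ax":0,"ay":2.6,"az":0},{"x":0,"y":0,"z":0,"ax":0,"ay":4,"az":0},{"x":0,"y":0,"z":0,"ax":0,"ay":4,"az":0},{"x":0,"y":0,"z":0,"ax":0,"ay":4,"az":0}]'

```text
time: 18.48
tool_pos: [0.5215, 0.0199, 0.1681]
tool_rot: [0.037, -0.706, 0.037, 0.707]
contact_force: [0.1, -0.2, -2.7]
gripper_width: 0.645
```

```bash
python3 -c "
from h import *
to(*CASES[2][:2],.0185,CASES[2][2])
from plant import cams
f=cams.grab_frame('scene'); cv2.imwrite('pics/b2.png',cv2.resize(f['img'][90:290,200:440],None,fx=3,fy=3))"
```

```text
t 18.48 p [0.5215 0.0199 0.1681] grip 0.645 q6 [-0.1  -0.15  1.91 -0.    1.38  1.57]
shift [ 5.98 -0.08 -0.07] turn [-0.01  0.01 -0.  ]
```

View pics/b2.png

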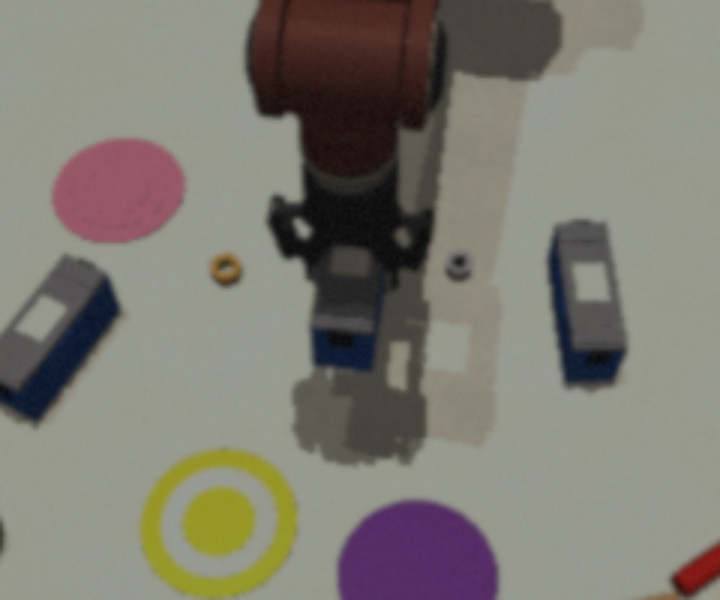

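Case 2 looks level in the jaws at (345,310), nut and collar untouched. Setting it back down.

>>> drive_tool --series '[{"x":1.2,"y":-0.08,"z":0,"ax":0,"ay":0,"az":0},{"x":2.6,"y":-0.08,"z":0,"ax":0,"ay":0,"az":0},{"x":4.0,"y":-0.08,"z":0,"ax":0,"ay":0,"az":0},{"x":5.0,"y":-0.08,"z":0,"ax":0,"ay":0,"az":0},{"x":5.6,"y":-0.08,"z":0,"ax":0,"ay":0,"az":0}]'

```text
time: 18.95
tool_pos: [0.5221, 0.0216, 0.0241]
tool_rot: [0.037, -0.704, 0.037, 0.709]
contact_force: [-0.9, -0.9, -2.3]
gripper_width: 0.648
```

>>> drive_tool --series '[{"x":0.2,"y":0,"z":0,"ax":0,"ay":0,"az":0},{"x":0.35,"y":0,"z":0,"ax":0,"ay":0,"az":0},{"x":0.4,"y":0,"z":0,"ax":0,"ay":0,"az":0},{"x":0.4,"y":0,"z":0,"ax":0,"ay":0,"az":0}]'

```text
time: 19.28
tool_pos: [0.5255, 0.0213, 0.02]
tool_rot: [-0.037, 0.706, -0.037, -0.706]
contact_force: [-3.3, 0.4, 1.6]
gripper_width: 0.648
```

```bash
python3 -c "
from h import *
series('2 down',4); to(*CASES[2][:2],.0175,CASES[2][2])"
```

```text
2 down t 19.43 tilt -0.1
  Ty [-0.21 -0.42 -0.4  -0.33]
  Fz [1.6 4.6 5.8 5.7]
  late mean Fz,T [ 5.718 -0.027 -0.368 -0.113] sd [0.066 0.009 0.034 0.026]
t 19.48 p [0.5256 0.0213 0.02  ] grip 0.641 q6 [-0.1   0.05  2.    0.    1.09  1.57]
shift [ 0.1  -0.01  0.09] turn [-0.01 -0.02  0.  ]
```

>>> drive_tool --hand 1.0 --series '[{"x":0,"y":0,"z":0,"ax":0,"ay":0,"az":0},{"x":0,"y":0,"z":0,"ax":0,"ay":0,"az":0},{"x":0,"y":0,"z":0,"ax":0,"ay":0,"az":0},{"x":0,"y":0,"z":0,"ax":0,"ay":0,"az":0}]'

```text
time: 19.82
tool_pos: [0.5237, 0.0215, 0.018]
tool_rot: [-0.037, 0.706, -0.037, -0.706]
contact_force: [0.2, -0.6, -0.2]
gripper_width: 0.997
```

>>> drive_tool --series '[{"x":-0.8,"y":0,"z":0,"ax":0,"ay":0,"az":0},{"x":-2.0,"y":0,"z":0,"ax":0,"ay":0,"az":0},{"x":-3.4,"y":0,"z":0,"ax":0,"ay":0,"az":0},{"x":-4.8,"y":0,"z":0,"ax":0,"ay":0,"az":0},{"x":-5.6,"y":0,"z":0,"ax":0,"ay":0,"az":0}]'

```text
time: 20.23
tool_pos: [0.525, 0.0214, 0.1624]
tool_rot: [-0.037, 0.708, -0.037, -0.704]
contact_force: [1.1, 0.5, 1.1]
gripper_width: 1.001
```

```bash
python3 -c "
from h import *
to(*CASES[1][:2],.14,CASES[1][2])"
```

```text
t 20.23 p [0.525  0.0214 0.1624] grip 1.001 q6 [-0.1  -0.14  1.92 -0.    1.36  1.57]
shift [ 0.87 -8.96  3.92] turn [-1.79 -0.06 -0.  ]
```

>>> drive_tool --series '[{"x":0,"y":-1.4,"z":0.6,"ax":-0.4,"ay":0,"az":0},{"x":0,"y":-2.8,"z":1.2,"ax":-0.8,"ay":0,"az":0},{"x":0,"y":-4.2,"z":1.8,"ax":-1.2,"ay":0,"az":0},{"x":0,"y":-5.6,"z":2.4,"ax":-1.6,"ay":0,"az":0},{"x":0.3,"y":-7.0,"z":3.1,"ax":-1.79,"ay":0,"az":0}]'

```text
time: 20.65
tool_pos: [0.465, 0.2054, 0.1522]
tool_rot: [0.018, 0.708, 0.019, -0.705]
contact_force: [0.3, 0.2, -0.6]
gripper_width: 1.001
```

```bash
python3 -c "
from h import *
to(*CASES[1][:2],.14,CASES[1][2])"
```

```text
t 20.65 p [0.465  0.2054 0.1522] grip 1.001 q6 [ 0.27 -0.17  1.96  0.    1.35  1.79]
shift [ 0.49 -1.98  0.46] turn [ 0.   -0.04  0.01]
```

>>> drive_tool --series '[{"x":0.2,"y":-1.0,"z":0.25,"ax":0,"ay":0,"az":0},{"x":0.5,"y":-1.8,"z":0.45,"ax":0,"ay":0,"az":0},{"x":0.5,"y":-1.98,"z":0.46,"ax":0,"ay":0,"az":0},{"x":0.5,"y":-1.98,"z":0.46,"ax":0,"ay":0,"az":0}]'

```text
time: 20.98
tool_pos: [0.4497, 0.2533, 0.1373]
tool_rot: [-0.02, -0.706, -0.019, 0.707]
contact_force: [0.8, 0.2, -0.3]
gripper_width: 1.003
```

```bash
python3 -c "
from h import *
from plant import cams
cams.grab_frame('scene');f=cams.grab_frame('top')
for s in((315,204),(402,213)): r=lid(f,s); print(np.round(r[:5],3),label(f,s))
to(*CASES[1][:2],.0165,CASES[1][2])"
```

```text
[ 5.24000e-01  2.30000e-02  1.61032e+02  6.09980e+01 -6.24500e+00] (array([314.32141896, 203.32289984]), array([0.5244844 , 0.02215154, 0.07      ]), np.int32(1857))
[  0.5    -0.285 160.914  54.73  -26.975] (array([403.18348963, 211.25814413]), array([ 0.50080264, -0.28712823,  0.07      ]), np.int32(2026))
t 21.08 p [0.4508 0.252  0.1381] grip 0.999 q6 [ 0.37 -0.13  1.95 -0.    1.32  1.88]
shift [ 4.86 -0.09 -0.01] turn [-0.   -0.01 -0.  ]
```

Case 2 is back within 1 mm. Now case 1.

>>> drive_tool --series '[{"x":1.2,"y":-0.06,"z":0,"ax":0,"ay":0,"az":0},{"x":2.4,"y":-0.06,"z":0,"ax":0,"ay":0,"az":0},{"x":3.6,"y":-0.06,"z":0,"ax":0,"ay":0,"az":0},{"x":4.5,"y":-0.06,"z":0,"ax":0,"ay":0,"az":0},{"x":4.8,"y":-0.06,"z":0,"ax":0,"ay":0,"az":0}]'

```text
time: 21.5
tool_pos: [0.4483, 0.2517, 0.0142]
tool_rot: [-0.019, -0.705, -0.017, 0.709]
contact_force: [-0.4, -0.1, -0.5]
gripper_width: 0.996
```

>>> drive_tool --hand 0.62 --series '[{"x":0,"y":0,"z":0,"ax":0,"ay":0,"az":0},{"x":0,"y":0,"z":0,"ax":0,"ay":0,"az":0},{"x":0,"y":0,"z":0,"ax":0,"ay":0,"az":0},{"x":0,"y":0,"z":0,"ax":0,"ay":0,"az":0}]'

```text
time: 21.83
tool_pos: [0.4521, 0.2544, 0.0201]
tool_rot: [0.018, 0.708, 0.019, -0.705]
contact_force: [0.4, -0.7, -0.6]
gripper_width: 0.646
```

```bash
python3 -c "
from h import *
rec('1 gripped'); to(*CASES[1][:2],.0165,CASES[1][2])"
```

```text
1 gripped t 21.83 tilt -0.2 p [0.452 0.254 0.02 ] Fz -0.56 T_tool [ 0.06  -0.021  0.276] F [ 0.41 -0.74 -0.56] grip 0.646
t 21.83 p [0.4521 0.2544 0.0201] grip 0.646 q6 [ 0.37  0.03  2.01 -0.    1.09  1.89]
shift [0.14 0.   0.05] turn [-0.01 -0.05  0.01]
```

>>> drive_tool --series '[{"x":-0.6,"y":0,"z":0,"ax":0,"ay":0,"az":0},{"x":-1.6,"y":0,"z":0,"ax":0,"ay":0,"az":0},{"x":-2.8,"y":0,"z":0,"ax":0,"ay":0,"az":0},{"x":-4.0,"y":0,"z":0,"ax":0,"ay":0,"az":0},{"x":-5.0,"y":0,"z":0,"ax":0,"ay":0,"az":0}]'

```text
time: 22.25
tool_pos: [0.4506, 0.2542, 0.1457]
tool_rot: [0.018, 0.708, 0.019, -0.706]
contact_force: [0.2, 0.2, -3.5]
gripper_width: 0.645
```

>>> drive_tool --series '[{"x":-1,"y":0,"z":0,"ax":0,"ay":0,"az":0},{"x":-1,"y":0,"z":0,"ax":0,"ay":0,"az":0},{"x":-1,"y":0,"z":0,"ax":0,"ay":0,"az":0}]'

```text
time: 22.5
tool_pos: [0.4513, 0.2544, 0.1697]
tool_rot: [0.018, 0.708, 0.019, -0.705]
contact_force: [0.1, -0.4, -3.9]
gripper_width: 0.644
```

```bash
python3 -c "
from h import *
series('1 level',4)"
```

```text
1 level t 22.65 tilt 0.2
  Ty [ 0.01 -0.03 -0.01  0.02]
  Fz [-3.9 -3.5 -3.7 -4.3]
  late mean Fz,T [-4.e+00 -2.e-03  1.e-03 -1.e-03] sd [0.343 0.029 0.016 0.026]
```

>>> drive_tool --series '[{"x":0,"y":0,"z":0,"ax":0,"ay":1.2,"az":0},{"x":0,"y":0,"z":0,"ax":0,"ay":2.6,"az":0},{"x":0,"y":0,"z":0,"ax":0,"ay":4,"az":0},{"x":0,"y":0,"z":0,"ax":0,"ay":4,"az":0}]'

```text
time: 23.03
tool_pos: [0.4444, 0.2526, 0.1612]
tool_rot: [0.017, 0.817, 0.021, -0.577]
contact_force: [-0.6, -0.5, -6.1]
gripper_width: 0.644
```

```bash
python3 -c "
from h import *
series('1 +',12)"
```

```text
1 + t 23.58 tilt -20.0
  Ty [-0.54 -0.33 -0.32 -0.32 -0.33 -0.32 -0.35 -0.32 -0.31 -0.34 -0.4  -0.32]
  Fz [-6.1 -3.7 -1.9 -3.4 -3.2 -3.1 -3.5 -2.8 -3.5 -3.5 -3.6 -3.2]
  late mean Fz,T [-3.348  0.041 -0.34   0.01 ] sd [0.282 0.022 0.032 0.034]
```

>>> drive_tool --series '[{"x":0,"y":0,"z":0,"ax":0,"ay":-1.4,"az":0},{"x":0,"y":0,"z":0,"ax":0,"ay":-2.8,"az":0},{"x":0,"y":0,"z":0,"ax":0,"ay":-4.2,"az":0},{"x":0,"y":0,"z":0,"ax":0,"ay":-5.6,"az":0},{"x":0,"y":0,"z":0,"ax":0,"ay":-7,"az":0}]'

```text
time: 24.05
tool_pos: [0.4517, 0.2543, 0.1692]
tool_rot: [-0.02, -0.608, -0.016, 0.794]
contact_force: [-0.5, -0.2, -2.8]
gripper_width: 0.646
```

>>> drive_tool --series '[{"x":0,"y":0,"z":0,"ax":0,"ay":-1,"az":0}]'

```text
time: 24.13
tool_pos: [0.4523, 0.2541, 0.1683]
tool_rot: [-0.021, -0.573, -0.015, 0.819]
contact_force: [-0.5, -1.5, -3.5]
gripper_width: 0.647
```

```bash
python3 -c "
from h import *
series('1 -',12)"
```

```text
1 - t 24.68 tilt 19.9
  Ty [0.36 0.37 0.33 0.42 0.3  0.34 0.3  0.35 0.37 0.31 0.37 0.34]
  Fz [-3.5 -4.4 -2.9 -2.7 -3.8 -3.4 -3.4 -3.3 -3.1 -3.8 -3.  -3.1]
  late mean Fz,T [-3.278  0.015  0.34  -0.015] sd [0.243 0.037 0.028 0.023]
```

>>> drive_tool --series '[{"x":0,"y":0,"z":0,"ax":0,"ay":1.4,"az":0},{"x":0,"y":0,"z":0,"ax":0,"ay":2.8,"az":0},{"x":0,"y":0,"z":0,"ax":0,"ay":4.2,"az":0},{"x":0,"y":0,"z":0,"ax":0,"ay":5.6,"az":0},{"x":0,"y":0,"z":0,"ax":0,"ay":7,"az":0}]'

```text
time: 25.15
tool_pos: [0.4503, 0.2542, 0.169]
tool_rot: [0.015, 0.795, 0.021, -0.606]
contact_force: [-0.1, -0.2, -3.4]
gripper_width: 0.648
```

>>> drive_tool --series '[{"x":0,"y":0,"z":0,"ax":0,"ay":1,"az":0}]'

```text
time: 25.23
tool_pos: [0.449, 0.254, 0.168]
tool_rot: [0.015, 0.82, 0.022, -0.572]
contact_force: [-0.8, -1.0, -3.2]
gripper_width: 0.644
```

```bash
python3 -c "
from h import *
series('1 +',10)"
```

```text
1 + t 25.68 tilt -20.0
  Ty [-0.4  -0.47 -0.34 -0.34 -0.32 -0.32 -0.34 -0.27 -0.35 -0.38]
  Fz [-3.2 -6.1 -3.9 -3.1 -2.9 -2.5 -3.3 -3.3 -3.  -3. ]
  late mean Fz,T [-3.02e+00  3.00e-03 -3.34e-01 -4.00e-03] sd [0.277 0.031 0.038 0.01 ]
```

>>> drive_tool --series '[{"x":0,"y":0,"z":0,"ax":0,"ay":-1.4,"az":0},{"x":0,"y":0,"z":0,"ax":0,"ay":-2.8,"az":0},{"x":0,"y":0,"z":0,"ax":0,"ay":-4.2,"az":0},{"x":0,"y":0,"z":0,"ax":0,"ay":-5.6,"az":0},{"x":0,"y":0,"z":0,"ax":0,"ay":-7,"az":0}]'

```text
time: 26.15
tool_pos: [0.4521, 0.2542, 0.1691]
tool_rot: [-0.02, -0.608, -0.016, 0.794]
contact_force: [-0.8, -0.1, -2.7]
gripper_width: 0.65
```

>>> drive_tool --series '[{"x":0,"y":0,"z":0,"ax":0,"ay":-1,"az":0}]'

```text
time: 26.23
tool_pos: [0.4527, 0.254, 0.1682]
tool_rot: [-0.021, -0.572, -0.015, 0.82]
contact_force: [-0.6, 0.3, -3.5]
gripper_width: 0.646
```

```bash
python3 -c "
from h import *
series('1 -',10)"
```

```text
1 - t 26.68 tilt 19.9
  Ty [0.34 0.5  0.39 0.35 0.32 0.35 0.36 0.34 0.36 0.34]
  Fz [-3.5 -4.8 -3.8 -2.4 -3.2 -2.2 -3.7 -2.6 -2.6 -3.6]
  late mean Fz,T [-2.935  0.022  0.35   0.012] sd [0.588 0.023 0.008 0.03 ]
```

>>> drive_tool --series '[{"x":0,"y":0,"z":0,"ax":0,"ay":1.2,"az":0},{"x":0,"y":0,"z":0,"ax":0,"ay":2.6,"az":0},{"x":0,"y":0,"z":0,"ax":0,"ay":4,"az":0},{"x":0,"y":0,"z":0,"ax":0,"ay":4,"az":0},{"x":0,"y":0,"z":0,"ax":0,"ay":4,"az":0}]'

```text
time: 27.15
tool_pos: [0.4486, 0.2541, 0.1681]
tool_rot: [-0.019, -0.706, -0.019, 0.707]
contact_force: [0.5, -0.5, -3.2]
gripper_width: 0.646
```

```bash
python3 -c "
from h import *
to(*CASES[1][:2],.0185,CASES[1][2])"
```

```text
t 27.15 p [0.4486 0.2541 0.1681] grip 0.646 q6 [ 0.37 -0.16  1.93  0.    1.38  1.89]
shift [ 5.98 -0.   -0.1 ] turn [0.01 0.02 0.  ]
```

Case 1 is quiet too, so case 3 is the rattler. Setting case 1 back.

>>> drive_tool --series '[{"x":1.2,"y":0,"z":0,"ax":0,"ay":0,"az":0},{"x":2.6,"y":0,"z":0,"ax":0,"ay":0,"az":0},{"x":4.0,"y":0,"z":0,"ax":0,"ay":0,"az":0},{"x":5.0,"y":0,"z":0,"ax":0,"ay":0,"az":0},{"x":5.6,"y":0,"z":0,"ax":0,"ay":0,"az":0}]'

```text
time: 27.57
tool_pos: [0.4488, 0.2531, 0.0241]
tool_rot: [-0.019, -0.704, -0.017, 0.709]
contact_force: [-0.8, -0.4, -4.9]
gripper_width: 0.645
```

>>> drive_tool --series '[{"x":0.2,"y":0,"z":0,"ax":0,"ay":0,"az":0},{"x":0.32,"y":0,"z":0,"ax":0,"ay":0,"az":0},{"x":0.37,"y":0,"z":0,"ax":0,"ay":0,"az":0},{"x":0.37,"y":0,"z":0,"ax":0,"ay":0,"az":0}]'

```text
time: 27.9
tool_pos: [0.4518, 0.2544, 0.02]
tool_rot: [-0.018, -0.707, -0.018, 0.707]
contact_force: [-2.2, -0.2, 0.2]
gripper_width: 0.646
```

```bash
python3 -c "
from h import *
series('1 down',4); to(*CASES[1][:2],.0175,CASES[1][2])"
```

```text
1 down t 28.05 tilt -0.1
  Ty [-0.43 -0.38 -0.46 -0.35]
  Fz [0.2 1.3 1.9 2.7]
  late mean Fz,T [ 2.281  0.098 -0.406  0.284] sd [0.376 0.047 0.053 0.02 ]
t 28.1 p [0.4518 0.2544 0.02  ] grip 0.647 q6 [ 0.37  0.03  2.01 -0.    1.09  1.89]
shift [0.1  0.   0.03] turn [-0.01 -0.02  0.01]
```

>>> drive_tool --hand 1.0 --series '[{"x":0,"y":0,"z":0,"ax":0,"ay":0,"az":0},{"x":0,"y":0,"z":0,"ax":0,"ay":0,"az":0},{"x":0,"y":0,"z":0,"ax":0,"ay":0,"az":0},{"x":0,"y":0,"z":0,"ax":0,"ay":0,"az":0}]'

```text
time: 28.43
tool_pos: [0.4504, 0.2541, 0.0186]
tool_rot: [0.018, 0.707, 0.018, -0.707]
contact_force: [-0.0, 0.5, 0.0]
gripper_width: 1.002
```

>>> drive_tool --series '[{"x":-0.8,"y":0,"z":0,"ax":0,"ay":0,"az":0},{"x":-2.0,"y":0,"z":0,"ax":0,"ay":0,"az":0},{"x":-3.4,"y":0,"z":0,"ax":0,"ay":0,"az":0},{"x":-4.8,"y":0,"z":0,"ax":0,"ay":0,"az":0},{"x":-5.8,"y":0,"z":0,"ax":0,"ay":0,"az":0}]'

```text
time: 28.85
tool_pos: [0.4511, 0.2545, 0.167]
tool_rot: [0.018, 0.708, 0.019, -0.706]
contact_force: [0.8, 0.6, -0.0]
gripper_width: 1.002
```

```bash
python3 -c "
from h import *
to(.5005,-.2865,.17,-27)"
```

```text
t 28.85 p [0.4511 0.2545 0.167 ] grip 1.002 q6 [ 0.37 -0.16  1.93  0.    1.37  1.89]
shift [-0.14 21.71 -0.84] turn [ 6.   -0.04  0.02]
```

>>> drive_tool --series '[{"x":0,"y":1.4,"z":0,"ax":0,"ay":0,"az":0},{"x":0,"y":3.0,"z":-0.1,"ax":0,"ay":0,"az":0},{"x":0,"y":4.6,"z":-0.2,"ax":0,"ay":0,"az":0},{"x":0,"y":6.2,"z":-0.3,"ax":0,"ay":0,"az":0},{"x":0,"y":7.8,"z":-0.3,"ax":0,"ay":0,"az":0}]'

```text
time: 29.27
tool_pos: [0.4679, 0.0581, 0.1639]
tool_rot: [0.019, 0.707, 0.019, -0.706]
contact_force: [1.0, 0.1, 0.2]
gripper_width: 1.002
```

>>> drive_tool --series '[{"x":0,"y":1.6,"z":-0.1,"ax":1.2,"ay":0,"az":0},{"x":0,"y":3.2,"z":-0.1,"ax":2.4,"ay":0,"az":0},{"x":0,"y":4.8,"z":-0.2,"ax":3.6,"ay":0,"az":0},{"x":0,"y":6.4,"z":-0.2,"ax":4.8,"ay":0,"az":0},{"x":0,"y":8.0,"z":-0.3,"ax":6,"ay":0,"az":0}]'

```text
time: 29.68
tool_pos: [0.4854, -0.1416, 0.1637]
tool_rot: [-0.167, 0.687, -0.167, -0.687]
contact_force: [-0.0, -0.0, 0.2]
gripper_width: 0.995
```

```bash
python3 -c "
from h import *
to(.5005,-.2865,.14,-27)"
```

```text
t 29.68 p [ 0.4854 -0.1416  0.1637] grip 0.995 q6 [-0.43 -0.19  1.96  0.    1.37  1.62]
shift [ 0.95  4.87 -3.2 ] turn [-0.07 -0.01  0.  ]
```

>>> drive_tool --series '[{"x":0,"y":1.2,"z":-0.8,"ax":0,"ay":0,"az":0},{"x":0,"y":2.5,"z":-1.65,"ax":0,"ay":0,"az":0},{"x":0.3,"y":3.8,"z":-2.5,"ax":0,"ay":0,"az":0},{"x":0.9,"y":4.8,"z":-3.15,"ax":0,"ay":0,"az":0},{"x":0.95,"y":4.87,"z":-3.2,"ax":0,"ay":0,"az":0}]'

```text
time: 30.1
tool_pos: [0.5006, -0.2885, 0.1374]
tool_rot: [0.167, -0.686, 0.167, 0.688]
contact_force: [-0.4, -0.4, -0.3]
gripper_width: 0.997
```

>>> drive_tool --series '[{"x":0,"y":0,"z":0,"ax":0,"ay":0,"az":0},{"x":0,"y":0,"z":0,"ax":0,"ay":0,"az":0}]'

```text
time: 30.27
tool_pos: [0.5015, -0.284, 0.1395]
tool_rot: [0.166, -0.687, 0.165, 0.688]
contact_force: [-0.6, 1.0, 0.6]
gripper_width: 0.998
```

```bash
python3 -c "
from h import *
from plant import cams
f=cams.grab_frame('top')
for s in((248,223),(315,204)): r=lid(f,s); print(np.round(r[:5],3),label(f,s)[1])
to(.5005,-.2865,.0165,-27)"
```

```text
[  0.451   0.254 158.588  54.914   3.759] [0.4509926 0.2551449 0.07     ]
[ 5.24000e-01  2.30000e-02  1.60826e+02  6.09220e+01 -6.04400e+00] [0.52455272 0.02219067 0.07      ]
t 30.32 p [ 0.5018 -0.2836  0.14  ] grip 0.999 q6 [-0.64  0.01  1.81  0.    1.32  1.4 ]
shift [ 4.94  0.13 -0.  ] turn [ 0. -0.  0.]
```

>>> drive_tool --series '[{"x":1.2,"y":0.05,"z":0,"ax":0,"ay":0,"az":0},{"x":2.4,"y":0.05,"z":0,"ax":0,"ay":0,"az":0},{"x":3.6,"y":0.05,"z":0,"ax":0,"ay":0,"az":0},{"x":4.5,"y":0.05,"z":0,"ax":0,"ay":0,"az":0},{"x":4.9,"y":0.05,"z":0,"ax":0,"ay":0,"az":0}]'

```text
time: 30.73
tool_pos: [0.4996, -0.2827, 0.0144]
tool_rot: [0.165, -0.686, 0.164, 0.689]
contact_force: [-1.0, 0.5, -0.2]
gripper_width: 1.002
```

>>> drive_tool --hand 0.62 --series '[{"x":0,"y":0,"z":0,"ax":0,"ay":0,"az":0},{"x":0,"y":0,"z":0,"ax":0,"ay":0,"az":0},{"x":0,"y":0,"z":0,"ax":0,"ay":0,"az":0},{"x":0,"y":0,"z":0,"ax":0,"ay":0,"az":0},{"x":0,"y":0,"z":0,"ax":0,"ay":0,"az":0}]'

```text
time: 31.15
tool_pos: [0.5028, -0.2865, 0.0198]
tool_rot: [-0.165, 0.689, -0.166, -0.686]
contact_force: [1.0, 0.6, 4.6]
gripper_width: 0.647
```

>>> drive_tool --series '[{"x":-0.4,"y":0,"z":0,"ax":0,"ay":0,"az":0},{"x":-1.2,"y":0,"z":0,"ax":0,"ay":0,"az":0},{"x":-2.2,"y":0,"z":0,"ax":0,"ay":0,"az":0},{"x":-3.2,"y":0,"z":0,"ax":0,"ay":0,"az":0},{"x":-4.2,"y":0,"z":0,"ax":0,"ay":0,"az":0}]'

```text
time: 31.57
tool_pos: [0.5004, -0.2849, 0.123]
tool_rot: [0.166, -0.687, 0.165, 0.688]
contact_force: [0.1, -0.5, -4.6]
gripper_width: 0.649
```

>>> drive_tool --series '[{"x":-1.0,"y":0,"z":0,"ax":0,"ay":0,"az":0},{"x":-1.8,"y":0,"z":0,"ax":0,"ay":0,"az":0},{"x":-1.8,"y":0,"z":0,"ax":0,"ay":0,"az":0},{"x":-1.8,"y":0,"z":0,"ax":0,"ay":0,"az":0}]'

```text
time: 31.9
tool_pos: [0.5015, -0.2858, 0.1684]
tool_rot: [-0.165, 0.688, -0.166, -0.687]
contact_force: [-0.7, -0.2, -5.2]
gripper_width: 0.649
```

```bash
python3 -c "
from h import *
from plant import cams
series('3 level',6); to(*SPOT,.193,-27)
f=cams.grab_frame('scene'); cv2.imwrite('pics/c3.png',cv2.resize(f['img'][90:290,130:370],None,fx=3,fy=3))"
```

```text
3 level t 32.15 tilt 0.2
  Ty [ 0.05 -0.01  0.02  0.07  0.07  0.06]
  Fz [-5.2 -5.1 -4.5 -4.8 -4.6 -4.3]
  late mean Fz,T [-4.596e+00 -2.500e-02  6.700e-02  1.000e-03] sd [0.208 0.016 0.002 0.007]
t 32.2 p [ 0.5002 -0.2849  0.1651] grip 0.646 q6 [-0.65 -0.01  1.79  0.    1.37  1.4 ]
shift [-1.12 -9.7  -3.21] turn [-0.    0.04  0.01]
```

View pics/c3.png

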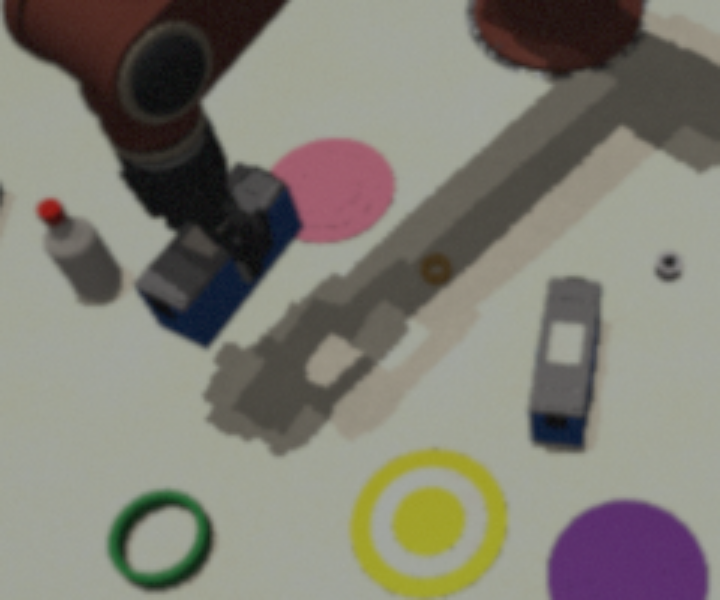

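Case 3 is held level at about (220,255), and cases 1 and 2 measured back in place. Since both others are clearly quiet, I'm carrying case 3 gently to the spot.

>>> drive_tool --series '[{"x":-0.2,"y":-0.4,"z":-0.1,"ax":0,"ay":0,"az":0},{"x":-0.5,"y":-1.1,"z":-0.35,"ax":0,"ay":0,"az":0},{"x":-0.8,"y":-1.9,"z":-0.6,"ax":0,"ay":0,"az":0},{"x":-1.1,"y":-2.7,"z":-0.9,"ax":0,"ay":0,"az":0},{"x":-1.1,"y":-3.5,"z":-1.15,"ax":0,"ay":0,"az":0}]'

```text
time: 32.67
tool_pos: [0.5686, -0.22, 0.1973]
tool_rot: [-0.165, 0.689, -0.165, -0.686]
contact_force: [0.6, -0.1, -4.5]
gripper_width: 0.646
```

>>> drive_tool --series '[{"x":0,"y":-0.8,"z":-0.25,"ax":0,"ay":0,"az":0},{"x":0,"y":-1.6,"z":-0.5,"ax":0,"ay":0,"az":0},{"x":0,"y":-2.4,"z":-0.8,"ax":0,"ay":0,"az":0},{"x":0,"y":-3.2,"z":-1.05,"ax":0,"ay":0,"az":0},{"x":0,"y":-4.0,"z":-1.3,"ax":0,"ay":0,"az":0}]'

```text
time: 33.08
tool_pos: [0.642, -0.1447, 0.1949]
tool_rot: [0.165, -0.688, 0.165, 0.688]
contact_force: [-0.6, -0.3, -3.7]
gripper_width: 0.643
```

>>> drive_tool --series '[{"x":0,"y":-0.8,"z":-0.25,"ax":0,"ay":0,"az":0},{"x":0,"y":-1.4,"z":-0.5,"ax":0,"ay":0,"az":0},{"x":0,"y":-1.9,"z":-0.65,"ax":0,"ay":0,"az":0},{"x":0,"y":-2.2,"z":-0.75,"ax":0,"ay":0,"az":0},{"x":0,"y":-2.2,"z":-0.75,"ax":0,"ay":0,"az":0}]'

```text
time: 33.5
tool_pos: [0.6834, -0.1044, 0.1947]
tool_rot: [0.165, -0.688, 0.164, 0.688]
contact_force: [-0.2, 0.8, -4.5]
gripper_width: 0.647
```

```bash
python3 -c "
from h import *
from plant import cams
series('3 level',6); to(*SPOT,.193,-27)
f=cams.grab_frame('scene'); cv2.imwrite('pics/d3.png',cv2.resize(f['img'][110:310,150:390],None,fx=3,fy=3))
t=cams.grab_frame('top'); cv2.imwrite('pics/d3t.png',cv2.resize(t['img'][110:270,230:450],None,fx=3.5,fy=3.5))"
```

```text
3 level t 33.75 tilt 0.0
  Ty [0.02 0.04 0.05 0.04 0.04 0.03]
  Fz [-4.5 -4.  -4.6 -5.  -4.7 -4.4]
  late mean Fz,T [-4.699 -0.022  0.036  0.024] sd [0.228 0.039 0.002 0.018]
t 33.8 p [ 0.6821 -0.1067  0.1948] grip 0.649 q6 [-0.26  0.23  1.48 -0.    1.43  1.78]
shift [ 0.07 -0.04  0.02] turn [-0.02  0.   -0.  ]
```

View pics/d3.png

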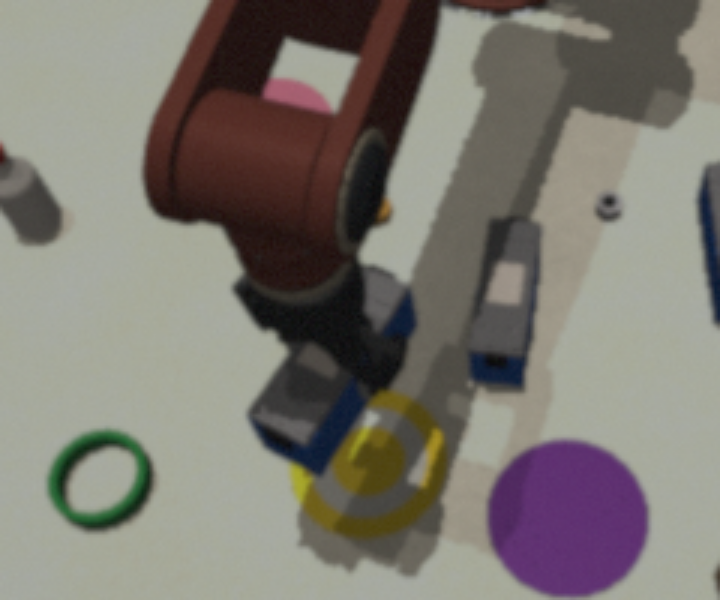

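View pics/d3t.png

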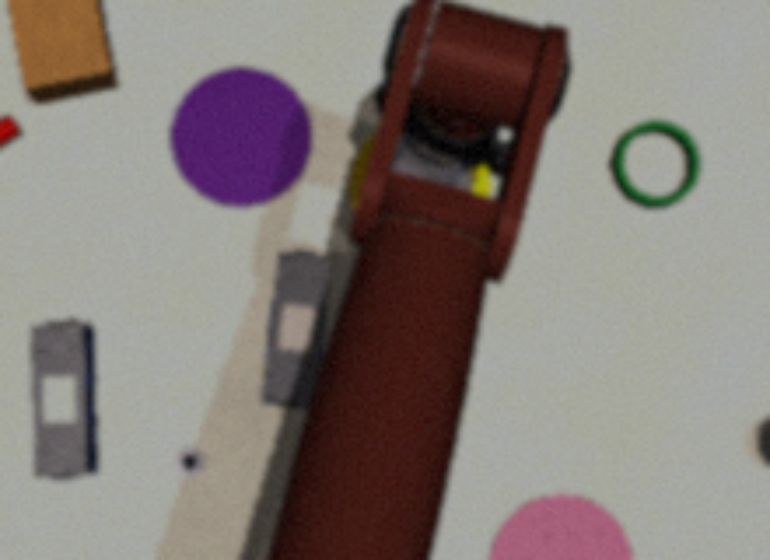

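Quick level check: project the expected level lid corners into this view.

```bash
python3 -c "
from h import *
from plant import cams
f=cams.grab_frame('scene'); s,p,R=st(); print(p)
M=R.as_matrix(); ax=M[:,2]; ay=M[:,1]; im=cv2.resize(f['img'][110:310,150:390],None,fx=3,fy=3)
for z in(.0525,-.0175):
  for a,b in((.075,.028),(.075,-.028),(-.075,-.028),(-.075,.028)):
    q=(proj(f,p+[0,0,z]+a*ax+b*ay)-[150,110])*3; cv2.circle(im,tuple(int(i) for i in q),4,(0,255,0) if z>0 else (0,0,255),1)
cv2.imwrite('pics/e3.png',im)"
```

```text
[ 0.68230225 -0.10636891  0.19494683]
```

View pics/e3.png

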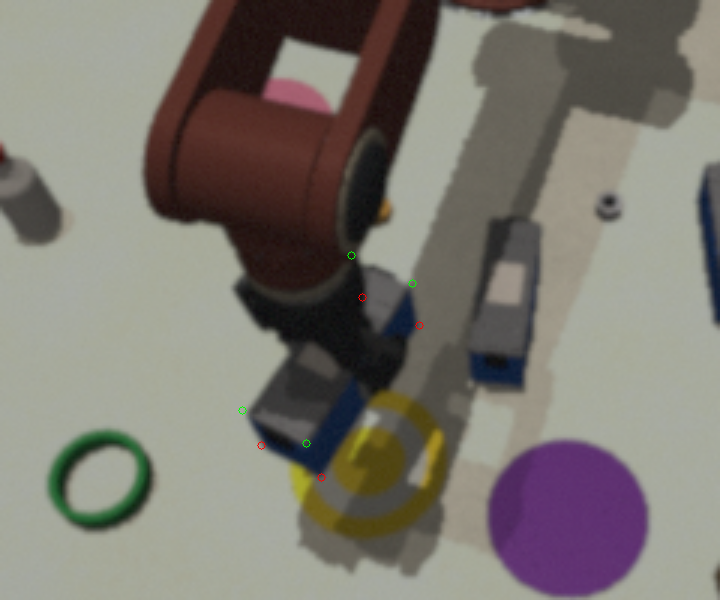

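```bash
python3 -c "
from h import *
from plant import workorder
rec('final'); print(workorder.job_done())"
```

```text
final t 33.95 tilt -0.0 p [ 0.682 -0.106  0.195] Fz -4.44 T_tool [-0.015  0.11  -0.005] F [ 0.31  0.66 -4.44] grip 0.649
the job is handed in; nothing more can be done
None
```

The rattling case is case 3, the right-hand (-y) one. I handed the job in at 33.95 s with it held level, lid up, over the yellow spot.

**Which case rattles:** I rocked all three ±20° at least twice.
- **Case 3:** it gave delayed knocks, with moment swings of about ±1.4 N·m while the arm held still.
- **Cases 1 and 2:** both stayed quiet. Their readings at each end were steady (about ±0.34 and ±0.29 N·m, scatter under 0.04).

**Quiet cases:** the camera measured case 2 about 1 mm and case 1 under 1 mm from where I took them, both upright.

**Final hold:** the tool is at (0.682, -0.106), within 1 mm of my estimate of the spot's centre at (0.682, -0.1055). The case centre is about 21 cm above the bench. The tool tilt reads 0°, and the level outline projected into the picture agreed with the case to about 2 pixels (at most about 2° of tilt).

**What was not clean:**
- Case 3 ended about 5 mm along its length from where I took it when I set it down to test the others, so I re-gripped it at the measured place.
- The first single force readings on case 3 were too noisy to use, so I rocked it again and took series of readings.
- The grip force is fixed by the interface at half the most (60 N by the stated maximum), above the advised 30 to 50 N. I saw no twist in the fingers.

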